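# Lock the vise base with the break-over wrench

### The arm

A 6-joint arm with a two-finger parallel gripper is mounted at the origin on the work surface. World frame = base frame: x ahead of the robot, y to its left, z up, the work surface at z = 0. Lengths are in mm, angles in degrees, forces in N, time in s.
With the tool pointing down it reaches from about 275 to 825 mm from the base axis. Payload 4.9 kg.
Tool frame: the origin (TCP) lies midway between the tips of the shut fingers; the grasp point (between the pads) lies manip.grasp_offset behind it (manip.grasp_offset is the distance from the TCP to the grasp point, in mm); z points along the fingers, x is the direction in which the jaws open and shut, and the axes are right-handed (so a half turn about z gives the same grasp; the last joint's range is limited). The gripper opens to 85 mm and grips with 20 to 120 N. Pads are 22 mm wide; open, the fingers measure 114 mm over their backs; the gripper's body (76 mm by 85 mm) begins 54 mm behind the grasp point. The pads swing forward as they close: fully open they stand 13 mm farther back than shut.
Start: joints at [-77.762, 18.69, -11.035, 60.275, 0, 82.311], TCP at [187.469, -517.082, 193.881] pointing down, gripper open.
Joint ranges: [-152.03, 152.03], [-55.5, 102.48], [-74.3, 77.21], [-110.64, 120.58], [-84.22, 78.4], [-180, 180]. Speed limits (degrees/s): [147.25, 147.25, 180, 180, 180, 180].

### API

Orientations are given as a 3x3 rotation matrix whose columns are the frame's x, y, z axes.
In Python, from station import manip, eyes, close_job, finder gives the robot as it stands.
- The arm moves only by the tool carry_out, never from a script. Its argument "steps" is a list of rows, each a list of 2 entries, a list of its own where there are three numbers: the shift along the tool's x, y, z in m, then the turn about the tool's z in rad. A call has 1 to 12 rows; each row is the pose to reach, as a shift and turn from the pose commanded when the call began, along the tool's axes at that moment; what a row does not reach only later rows make up. A row lasts 1/8 s, in which the tool goes at most 62.5 mm and 10.7 degrees, less where a joint would pass 70% of its speed; a pose out of reach is approached as far as the arm can. A call with a gripper value outside its range is refused whole. "gripper" is the finger opening in m, from 0 to 0.0854, set as the call begins (left out, the last holds). The fingers move at their own pace and stop on an object; "squeeze" is the grip in N (left out, the last holds). Time passes only in rows, so rows that repeat a pose let the fingers close. It gives the time, the measured TCP pose, the force and the opening at its end, in the units of the state.
- manip.get_obs(): the state, without advancing time (a new reading comes with each control period).
- eyes.camera(name): name is "side" or "top" or "wrist"; returns the picture (420x560x3 uint8, red, green, blue); there is no depth.
- eyes.camera_params(name): a dict with "fov_y" (degrees; the focal length in pixels is half the picture's height over the tangent of half this angle, whatever the lens; pixels are square), "cx", "cy" (the principal point, pixels), "eye" and "rotation" of the camera in the world. Camera axes: x right, y down, z forward; pixel columns grow to the right and rows downward; lengths in mm; the calibration is good to about 2 mm. A picture is of the moment at which its call begins: read the wrist's pose just before it. camera_params takes no time and is no camera call; for the wrist camera it gives the pose at the moment of the call.
- close_job(): hands the job in, once; it reports no verdict.
Trained networks look in the newest picture that a camera, given by its name, has taken for a name from the list of things; names that differ only in an ending like _2 or _b are one class to them, and where a whole thing is asked for, a point or a joint stands for the part that bears it (a point fixed in the world has none). Each returns a list of dicts, best first, with "confidence" (0 to 1); they miss things now and then, are a little off and sometimes report something else, mostly with a low value. They report only what shows in the picture. A call takes as long as a camera call. They do not tell look-alikes from the thing itself.
- finder.boxes_of(label, camera): "rect" ([left, top, width, height] in pixels, round what is visible of it).
- finder.cut_out(label, camera): "mask" (420x560 bool, what is visible of it) and "rect" ([left, top, width, height] in pixels, round what is visible of it).
- finder.place_of(label, camera): "at" ([column, row] in pixels: a listed point, or the origin of a listed thing).
The state is a dict: "clock": time; "joints": joint angles; "qd": joint speeds; "joint_efforts": joint torques, N m; "position": TCP position; "tcp_rot": TCP orientation; "wrist_force": force on the tool from outside, world axes, zero at the start; "moment": the same for the moment, N m; "width": finger opening in mm.
Only numpy, scipy, OpenCV 4.12 (cv2) and the standard library are available. Lean on these libraries where they do the work, as an engineer would, in place of code of your own. Each camera call takes 0.05 s, during which the arm holds its last target.

### The job

Take the break-over wrench from its wooden rest, gently set its square socket fully down on the square lock nut of the green vise, and pull its handle clockwise (seen from above) until its hinge plainly breaks over. Stop there: do not drive the broken-over handle on against its stop or over-tighten the nut. Then ease the handle back until it is straight again and leave the wrench sitting flat on the nut, without forcing anything or disturbing the loose fittings on the bench.

Things in the scene. Friction and masses are not known exactly. Their poses are not given: they have to be found in the camera images.
- vise: green iron vise fixed to the bench, holding a mahogany lid upright. Origin on the bench under the lock nut's axis; z up. Round locking plate about that axis: radius 65 mm, flat top 26 mm above the bench. The vise proper (180 mm high with the lid) stands towards this frame's -y, 70 to 270 mm from the nut axis, x -40 to +115 mm; the other sides are free.
- nut_seat (a point): steel square lock nut, 26 mm across flats, 20 mm high on the locking plate, plus a 21.5 mm square lead-in 6 mm high and a 4 mm bolt stub on top. Point: on the nut's axis 9 mm above the plate, where the socket centre lies when seated. x, y square to the flats, z up. The socket fits 4 ways; with wrench and nut x axes agreeing the handle points about at the robot, with room to swing.
- nut (a joint): turn of the lock nut, rad, growing clockwise seen from above. Starts between -0.3 and 0; takes about 0.5 N m to turn, and more as it turns; self-holding. The wrench breaks over when the nut is somewhere between 0.2 and 0.5; over 0.55 it is over-tightened.
- wrench_socket (a point): the wrench's steel head: square ring 46.5 mm outside, 18 mm thick, through-hole 28.5 mm square. Point: centre of the hole, half-way up. z up; x along the straight wrench away from the handle (handle towards -x). Wrench: 195 mm from socket centre to handle end, 18 mm thick, 0.35 kg, centre of mass 45 mm from the socket centre.
- handle_grip (a point): on the wrench's black rubber handle (20 mm wide, 18 mm high, 90 to 195 mm from the socket centre): point 115 mm from the socket centre, half-way up; x along the handle towards the head, z up. At the start the handle bridges a 117 mm gap between two wooden strips, this point about mid-gap, 33 mm above the bench (4 mm base board below).
- handle (a joint): kink of the wrench's hinge (upright pin 30 mm from the socket centre, about which the handle then swings), rad: 0 straight, growing as the handle is pulled clockwise past the head. Spring-held at 0 up to 0.67 N m about the pin (6 to 8 N across the handle at its grip point), then it breaks over and the resistance about the pin fades, to half by 0.2; hard stop at 0.30. Springs back when let go.
- rest: beech wrench rest, fixed: two strips 18 x 70 mm, 24 mm high, 135 mm apart (centres) along its x, on a base 4 mm thick and 35 mm wide. Origin at the centre of its underside.
- stay: loose flat brass quadrant stay, about 90 x 90 mm, 4 mm thick; leave alone
- hinge_a: loose open brass box hinge, 50 x 42 mm, 6 mm thick; leave alone
- catch: loose nickel toggle catch, 55 x 22 mm, 13 mm high; leave alone
- marker: loose brass-faced beech dovetail marker, 55 x 33 mm, 50 mm high; leave alone
There are look-alikes about, which are no part of the job. What is shaped like the part that bears wrench_socket but blue or pink is not meant.

How it is judged:
By the outcome, as a careful person would: the job done as asked, in the order asked, and still so for the second after the job is handed in, with the robot touching nothing.
It also fails if it takes over 67 s, if anything falls off the work surface, if the arm or the gripper's body presses on something with over 40 N, if the wrist force passes 120 N, or if a joint passes its speed limit or range.

## Working session

There is one attempt and no reset: what is moved stays moved. The work goes in short steps, Python scripts to look and compute and a tool call to move; the robot and the scene stay as the last step left them, time stands still between calls to the robot, and variables do not carry over. Pictures are saved under pics/ and viewed, and the job is handed in when it is done.

Besides the shell and the picture viewer there is one more tool, called after ">>>" as a command line: name --argument value ..., lists and objects as JSON in quotes. carry_out: Moves the arm, as the interface text tells. Its arguments: {"type":"object","properties":{"steps":{"type":"array","items":{"type":"array"}},"gripper":{"type":"number"},"squeeze":{"type":"number"}},"required":["steps"]}

```bash
ls; mkdir -p pics; python3 - <<'E'
from station import manip, eyes, close_job, finder
import cv2
print(manip.get_obs(), manip.grasp_offset)
for n in ["side","top","wrist"]:
    p=eyes.camera_params(n); print(n,p)
    im=eyes.camera(n); cv2.imwrite(f"pics/{n}0.png",im[:,:,::-1])
E
```

```text
pics
{'clock': 0.0, 'joints': array([-7.77617227e+01,  1.87343698e+01, -1.10917060e+01,  6.02745970e+01,
        1.67190287e-03,  8.23106493e+01]), 'qd': array([-0.08016376, -0.02291839,  0.07353309,  0.00364776, -0.06510175,
       -0.06175314]), 'joint_efforts': array([ 5.91599146e-04, -4.43401086e+01,  2.62438613e+01,  1.53591478e-02,
       -1.12784912e-04,  6.45710259e-06]), 'position': array([ 187.33796957, -516.42533992,  193.08305994]), 'tcp_rot': array([[ 3.40832594e-01, -9.40123941e-01, -3.43942699e-04],
       [-9.40122399e-01, -3.40832666e-01,  1.72332557e-03],
       [-1.73736654e-03, -2.64017291e-04, -9.99998456e-01]]), 'wrist_force': array([-0.88379061,  0.88851209,  0.31023128]), 'moment': array([-0.01065126, -0.0174826 ,  0.03661595]), 'width': 85.57322008154458} 18.700000000000003
side {'fov_y': 43.85916018553445, 'cx': 289.0958145634702, 'cy': 205.08382827378855, 'eye': array([ 257.00253967,  999.36444424, 1139.64299521]), 'rotation': array([[-0.95226025, -0.23735726,  0.19199467],
       [-0.30468712,  0.69949447, -0.64643116],
       [ 0.01913592, -0.674069  , -0.73842048]])}
top {'fov_y': 48.759774823412315, 'cx': 278.5049064715945, 'cy': 207.70155215362144, 'eye': array([ 367.1352504 ,   17.62739555, 1139.66181606]), 'rotation': array([[-0.01002813, -0.98549774,  0.16939199],
       [-0.99986353,  0.01210645,  0.01124088],
       [-0.0131286 , -0.16925615, -0.98548465]])}
wrist {'fov_y': 69.81072614714678, 'cx': 281.36090547577436, 'cy': 210.27516696729538, 'eye': array([ 257.49434872, -491.79013515,  373.54134079]), 'rotation': array([[ 3.41185792e-01, -8.99527231e-01, -2.72842475e-01],
       [-9.39995583e-01, -3.26727868e-01, -9.82710724e-02],
       [-7.47734704e-04,  2.89999415e-01, -9.57026530e-01]])}
```

View pics/top0.png

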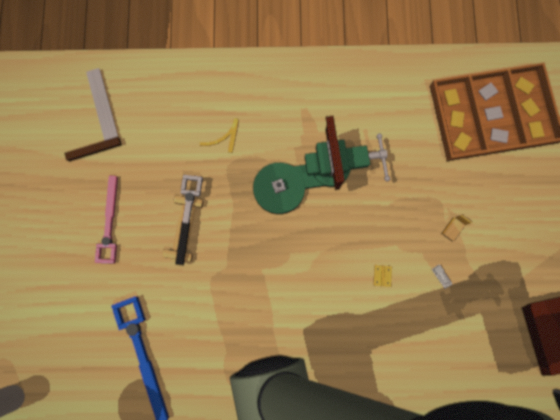

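View pics/side0.png

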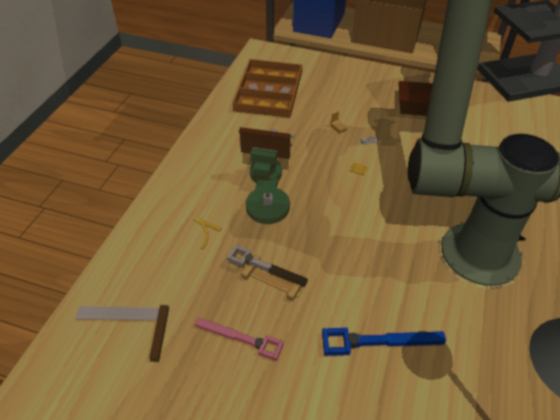

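View pics/wrist0.png

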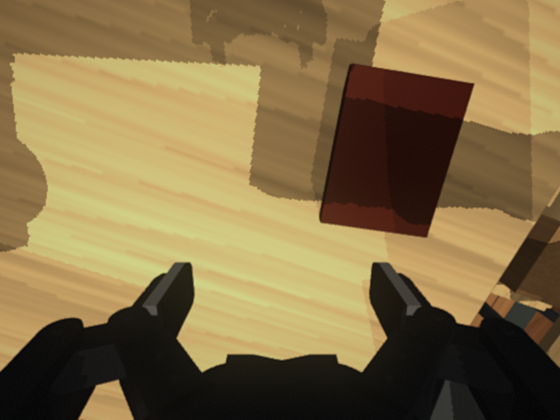

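Candidates for the wrench in the top picture: steel head with black handle (188,220), pink (108,220) and blue (138,350). The description fits the steel and black one. I'll measure it and check it in a close crop.

```bash
cat > h.py <<'E'
import numpy as np, cv2
from station import manip, eyes, close_job, finder
def K(p):
    f=210/np.tan(np.radians(p['fov_y'])/2); return f,p['cx'],p['cy']
def ray(p,uv):
    f,cx,cy=K(p); d=np.array([(uv[0]-cx)/f,(uv[1]-cy)/f,1.]); return np.array(p['eye']),np.array(p['rotation'])@d
def onz(p,uv,z):
    e,d=ray(p,uv); return e+d*(z-e[2])/d[2]
def proj(p,X):
    f,cx,cy=K(p); c=np.array(p['rotation']).T@(np.array(X)-p['eye']); return np.array([f*c[0]/c[2]+cx,f*c[1]/c[2]+cy])
def tri(pairs):
    A=np.zeros((3,3));b=np.zeros(3)
    for p,uv in pairs:
        e,d=ray(p,uv);d=d/np.linalg.norm(d);M=np.eye(3)-np.outer(d,d);A+=M;b+=M@e
    return np.linalg.solve(A,b)
E
python3 - <<'E'
from h import *
for c in ["top","side"]:
    im=eyes.camera(c); p=eyes.camera_params(c)
    for l,z in [("wrench_socket",33),("handle_grip",33),("nut_seat",35),("rest",0),("vise",0)]:
        for r in finder.place_of(l,c)[:3]:
            print(c,l,np.round(r['at'],1),round(r['confidence'],2),np.round(onz(p,r['at'],z),1))
    if c=="top":
        cv2.imwrite("pics/crop_t.png",cv2.resize(im[160:280,150:330,::-1],None,fx=4,fy=4,interpolation=cv2.INTER_CUBIC))
    else: cv2.imwrite("pics/crop_s.png",cv2.resize(im[180:310,200:330,::-1],None,fx=4,fy=4,interpolation=cv2.INTER_CUBIC))
print(manip.get_obs()['clock'])
E
```

```text
top wrench_socket [103.1 252.4] 0.94 [453.9 451.6  33. ]
top wrench_socket [129.3 313.3] 0.75 [310.7 382.2  33. ]
top wrench_socket [190.5 185.2] 0.68 [615.9 245.3  33. ]
top handle_grip [151.1 381.2] 0.88 [158.7 325.4  33. ]
top handle_grip [386.8 274.9] 0.61 [ 393.5 -223.4   33. ]
top handle_grip [185.1 235.1] 0.59 [493.2 255.6  33. ]
top nut_seat [278.  184.6] 0.55 [614.2  30.9  35. ]
top rest [182.4 230.2] 0.66 [509.3 269.7   0. ]
top vise [281.1 191.2] 0.91 [605.   23.7   0. ]
side wrench_socket [339.5 339.5] 0.92 [304.2 396.8  33. ]
side wrench_socket [270.5 345.7] 0.58 [451.6 462.2  33. ]
side wrench_socket [241.4 255.2] 0.55 [609.3 241.3  33. ]
side handle_grip [280.5 271.7] 0.96 [495.  258.7  33. ]
side handle_grip [402.  340.8] 0.67 [164.7 354.1  33. ]
side handle_grip [223.7 332.2] 0.63 [567.  464.1  33. ]
side nut_seat [267.8 198.6] 0.58 [610.4  27.9  35. ]
side rest [275.5 281.4] 0.65 [504.8 269.8   0. ]
side vise [267.7 206.1] 0.57 [611.9  25.9   0. ]
0.75
```

View pics/crop_t.png

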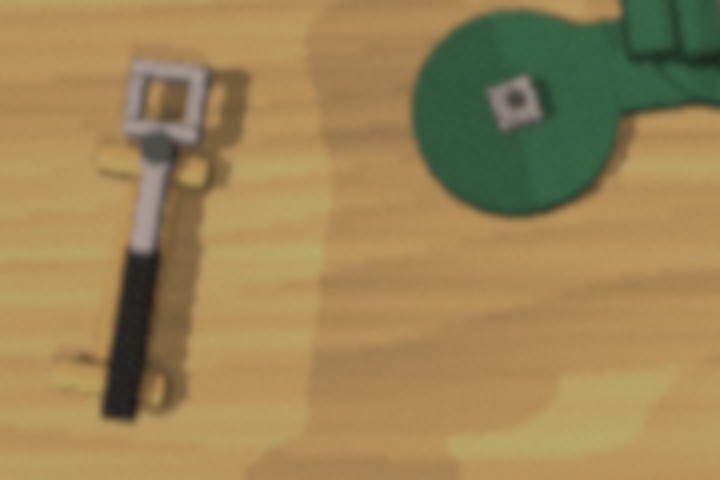

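View pics/crop_s.png

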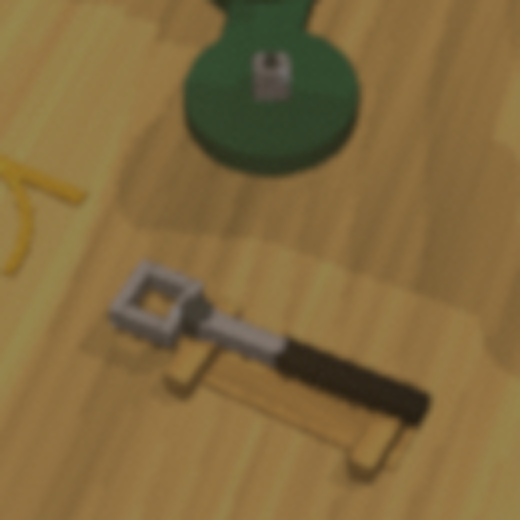

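The crops show the steel and black wrench at about (188,220) on its beech strips, and the nut at about (279,186). The triangulated socket-to-grip distance is 119 mm against 115 expected, so this is the right tool. Next I move to a wrist view that takes in both.

>>> carry_out --steps '[[[-0.1,-0.13,-0.036],-0.5],[[-0.468,-0.608,-0.036],-2.676],[[-0.468,-0.608,-0.036],-2.676],[[-0.468,-0.608,-0.036],-2.676],[[-0.468,-0.608,-0.036],-2.676],[[-0.468,-0.608,-0.036],-2.676],[[-0.468,-0.608,-0.036],-2.676],[[-0.468,-0.608,-0.036],-2.676],[[-0.468,-0.608,-0.036],-2.676],[[-0.468,-0.608,-0.036],-2.676],[[-0.468,-0.608,-0.036],-2.676],[[-0.468,-0.608,-0.036],-2.676]]'

```text
clock: 2.25
position: [590.4, 116.0, 229.5]
tcp_rot: [[0.512, 0.859, 0.001], [0.859, -0.512, -0.0], [0.0, 0.001, -1.0]]
wrist_force: [0.8, -0.8, 1.0]
width: 85.5
```

>>> carry_out --steps '[[[0.01,0,0],-0.419],[[0.01,0,0],-0.419],[[0.01,0,0],-0.419],[[0.01,0,0],-0.419],[[0.01,0,0],-0.419]]'

```text
clock: 2.88
position: [594.5, 122.5, 229.3]
tcp_rot: [[0.125, 0.992, 0.0], [0.992, -0.125, 0.0], [0.0, 0.0, -1.0]]
wrist_force: [0.2, -0.7, -0.3]
width: 85.3
```

```bash
python3 - <<'E'
from h import *
o=manip.get_obs(); print(o['clock'],o['position'],np.round(o['tcp_rot'],3).tolist(),o['qd'])
p=eyes.camera_params("wrist"); im=eyes.camera("wrist"); 
import pickle; pickle.dump((p,im,o),open("w1.pkl","wb"))
cv2.imwrite("pics/w1.png",im[:,:,::-1])
for l,z in [("wrench_socket",33),("handle_grip",33),("nut_seat",35),("rest",0),("vise",0)]:
    for r in finder.place_of(l,"wrist")[:3]:
        print(l,np.round(r['at'],1),round(r['confidence'],2),np.round(onz(p,r['at'],z),1))
E
```

```text
2.875 [594.48931794 122.52280715 229.28940526] [[0.125, 0.992, 0.0], [0.992, -0.125, 0.0], [0.0, 0.0, -1.0]] [-0.08753406 -0.08681177  0.0007761   0.02900758 -0.0860966  -0.06785105]
wrench_socket [375.7 185.8] 0.77 [617.5 240.5  33. ]
wrench_socket [549.7  21.9] 0.58 [457.1 436.5  33. ]
handle_grip [532.3 126.1] 0.93 [567.5 430.1  33. ]
handle_grip [389.2  90.2] 0.87 [505.4 260.1  33. ]
handle_grip [211.1 204. ] 0.18 [615.1  27.5  33. ]
nut_seat [211.9 202.4] 0.86 [612.6  29.5  35. ]
rest [382.8  99.1] 0.63 [513.6 263.    0. ]
vise [218.  195.6] 0.91 [612.4  30.3   0. ]
```

View pics/w1.png

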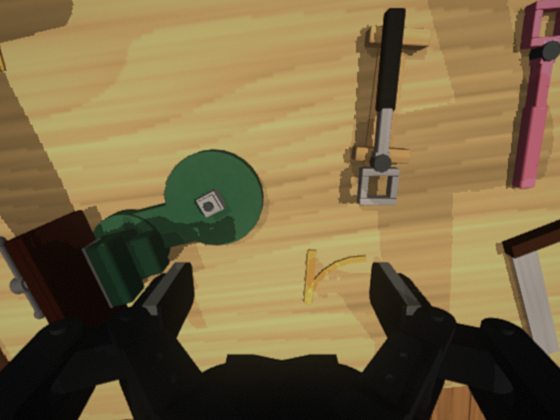

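The wrist view shows the wrench head at about (379,186), the handle end at (395,12), and the nut at (209,204). I'll enlarge both to find the edges.

```bash
python3 - <<'E'
from h import *
import pickle
p,im,o=pickle.load(open("w1.pkl","rb"))
a=cv2.resize(im[0:220,330:430,::-1],None,fx=2.7,fy=2.7,interpolation=cv2.INTER_CUBIC)
b=cv2.resize(im[175:235,180:240,::-1],None,fx=9,fy=9,interpolation=cv2.INTER_CUBIC)
h=cv2.resize(im[150:215,345:410,::-1],None,fx=8,fy=8,interpolation=cv2.INTER_CUBIC)
cv2.imwrite("pics/w1a.png",a);cv2.imwrite("pics/w1b.png",b);cv2.imwrite("pics/w1h.png",h)
E
```

```text
(no output)
```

View pics/w1a.png

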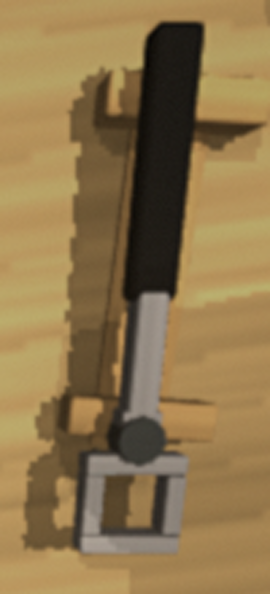

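View pics/w1b.png

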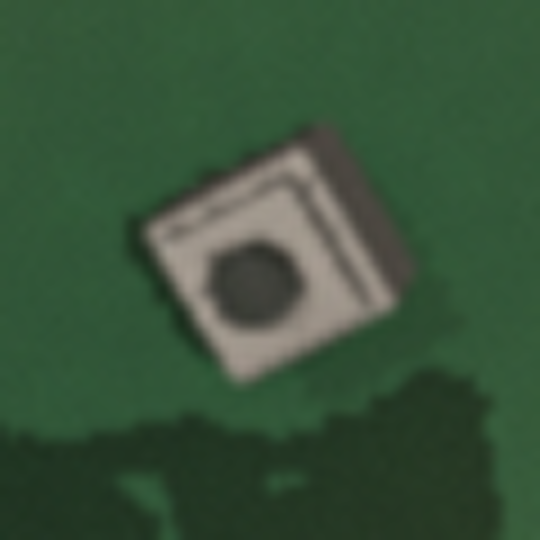

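View pics/w1h.png

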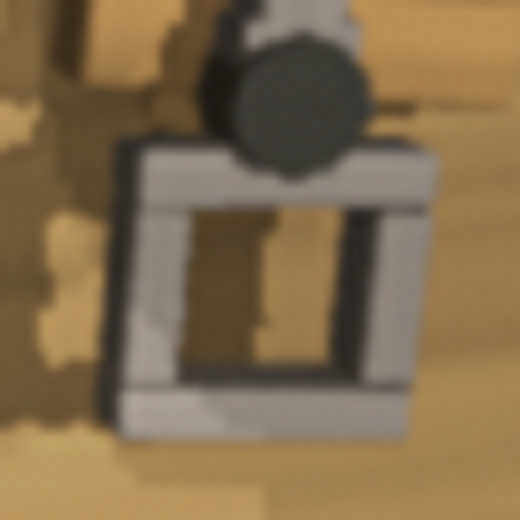

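```bash
cat > fit.py <<'E'
from h import *
import pickle
from scipy.optimize import least_squares
p,im,o=pickle.load(open("w1.pkl","rb"))
def px(u,v,x0,y0,s): return np.array([x0+(u+.5)/s-.5,y0+(v+.5)/s-.5])
# nut: image up = -x world, image right=+y
def R(a): return np.array([[np.cos(a),-np.sin(a)],[np.sin(a),np.cos(a)]])
obs=[(-1,1,13,46,310,145),(1,1,13,46,400,303),(-1,1,10.75,52,285,183),(1,1,10.75,52,370,305),(0,0,0,56,255,285),(-1,-1,13,46,145,235)]
def nutpts(q):
    return [proj(p,[*(q[:2]+R(q[2])@(np.array([a,b])*s)),z]) for a,b,s,z,_,_ in obs]
f=lambda q:np.concatenate([n-px(u,v,180,175,9) for n,(_,_,_,_,u,v) in zip(nutpts(q),obs)])
r=least_squares(f,[612,29,np.radians(20)]); print("nut",r.x[:2],np.degrees(r.x[2]),np.round(r.fun,2))
# wrench head
c=[(-1,-1,23.25,42,138,148),(-1,1,23.25,42,438,150),(1,1,23.25,42,408,438),(1,-1,23.25,42,118,432)]
c+=[(-1,-1,14.25,42,190,208),(-1,1,14.25,42,378,210),(1,1,14.25,42,362,385),(1,-1,14.25,42,178,382)]
def g(q,c=c):
    out=[]
    for a,b,s,z,u,v in c: out.append(proj(p,[*(q[:2]+R(q[2])@(np.array([a,b])*s)),q[3]+9])-px(u,v,345,150,8))
    return np.concatenate(out)
r2=least_squares(g,[615,242,-.1,33]); print("head free z",r2.x,np.degrees(r2.x[2]),np.round(r2.fun,2))
r3=least_squares(lambda q:g([*q,33]),[615,242,-.1]); print("head z33",r3.x,np.degrees(r3.x[2]),np.round(r3.fun,2))
# handle end top edge corners (crop a scale 2.7 ofs 330,0), and grip start
for u,v in [(158,23),(204,22),(126,297),(173,300)]:
    print(np.round(onz(p,px(u,v,330,0,2.7),42),1))
E
python3 fit.py
```

```text
nut [612.13493702  29.5598669 ] 21.406401127980136 [-0.83 -0.02  0.23  0.12  0.31 -0.69  0.18  0.57  0.2   0.35 -0.1  -0.31]
head free z [ 6.18125056e+02  2.43645417e+02 -1.25773642e-01  2.75034443e+01] -7.206298855519477 [ 0.3   0.13  0.25 -0.09 -0.13 -0.04 -0.02  0.68  0.44 -0.19 -0.27 -0.42
 -0.64 -0.2   0.05  0.15]
head z33 [ 6.16730954e+02  2.41992912e+02 -1.25774226e-01] -7.206332332539866 [ 0.04 -0.13  0.56 -0.36  0.11  0.24 -0.31  0.95  0.28 -0.34 -0.08 -0.57
 -0.5  -0.02 -0.13  0.33]
[424.2 257.7  42. ]
[426.1 275.7  42. ]
[525.1 241.8  42. ]
[528.8 261.7  42. ]
```

The nut fits at (612.1, 29.6) with yaw 21.4°. The socket is at (616.7, 242.0) with yaw −7.2°, and the handle's start and end measure 90 and 193 mm from it against 90 and 195 nominal. So the grip point is (502.6, 256.4, 33). I'll hover over it first.

>>> carry_out --steps '[[[0.06,-0.054,0],0],[[0.121,-0.108,0.06],0],[[0.121,-0.108,0.12],0],[[0.121,-0.108,0.149],0],[[0.121,-0.108,0.149],0],[[0.121,-0.108,0.149],0],[[0.121,-0.108,0.149],0]]'

```text
clock: 4.05
position: [505.4, 256.2, 83.1]
tcp_rot: [[0.126, 0.992, 0.005], [0.992, -0.126, 0.002], [0.002, 0.005, -1.0]]
wrist_force: [-0.6, -0.0, 0.8]
width: 85.6
```

```bash
python3 - <<'E'
from h import *
o=manip.get_obs(); print(o['clock'],o['position'],np.round(o['tcp_rot'],4).tolist(),o['wrist_force'])
p=eyes.camera_params("wrist"); im=eyes.camera("wrist"); 
cv2.imwrite("pics/w2.png",im[:,:,::-1])
print(proj(p,[502.6,256.4,42]))
E
```

```text
4.05 [505.35188184 256.21941855  83.10419774] [[0.1257, 0.9921, 0.0049], [0.9921, -0.1257, 0.0015], [0.0021, 0.0046, -1.0]] [-0.55822743 -0.01651177  0.7706937 ]
[281.41464691 214.22461715]
```

View pics/w2.png

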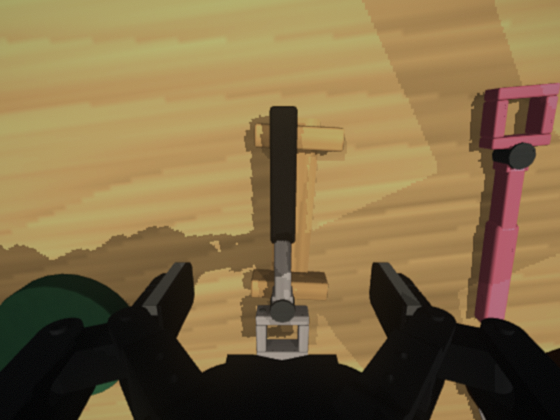

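Handle centred at column 283 between the fingers, with its start at row 241. I'll descend, then close.

>>> carry_out --steps '[[[0,-0.001,0.025],0],[[0,-0.002,0.045],0],[[0,-0.002,0.06],0],[[0,-0.002,0.069],0],[[0,-0.002,0.069],0],[[0,-0.002,0.069],0]]'

```text
clock: 4.85
position: [501.0, 256.5, 11.9]
tcp_rot: [[0.125, 0.992, 0.001], [0.992, -0.125, 0.0], [0.001, 0.001, -1.0]]
wrist_force: [-0.0, 0.2, -0.2]
width: 85.5
```

>>> carry_out --steps '[[[0,0,0],0],[[0,0,0],0],[[0,0,0],0],[[0,0,0],0],[[0,0,0],0],[[0,0,0],0]]' --gripper 0.01 --squeeze 80

```text
clock: 5.6
position: [500.4, 256.3, 11.2]
tcp_rot: [[0.125, 0.992, -0.0], [0.992, -0.125, -0.0], [-0.0, -0.0, -1.0]]
wrist_force: [-0.6, 0.2, 0.1]
width: 10.0
```

```bash
python3 - <<'E'
from h import *
for c in ["wrist","side"]:
    im=eyes.camera(c); 
    if c=="side": im=cv2.resize(im[200:330,200:360],None,fx=4,fy=4,interpolation=cv2.INTER_CUBIC)
    cv2.imwrite(f"pics/{c}3.png",im[:,:,::-1])
print(manip.get_obs())
E
```

```text
{'clock': 5.7, 'joints': array([ 1.96018936e+01,  3.05582751e+01, -2.22789159e+01,  3.71610739e+01,
        3.88835539e-04,  2.67538088e+01]), 'qd': array([-0.01821192, -0.04657204, -0.06782894,  0.03338655, -0.05555459,
       -0.05796272]), 'joint_efforts': array([-1.18658620e-03, -4.91023278e+01,  2.04505223e+01,  1.61961889e-03,
       -4.05373257e-04,  3.60337168e-06]), 'position': array([500.43246202, 256.34486673,  11.28191854]), 'tcp_rot': array([[ 1.24500568e-01,  9.92219536e-01,  2.62505788e-05],
       [ 9.92219536e-01, -1.24500568e-01,  1.65523441e-05],
       [ 1.96917712e-05,  2.39855609e-05, -1.00000000e+00]]), 'wrist_force': array([-0.76338737,  0.02005991,  0.21752167]), 'moment': array([-0.01350143, -0.03909664, -0.02863527]), 'width': 10.102213065911673}
```

View pics/wrist3.png

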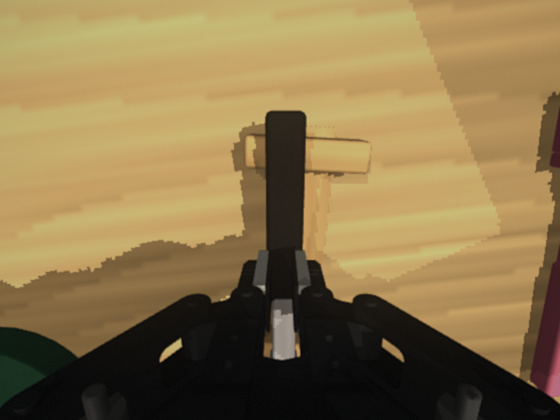

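View pics/side3.png

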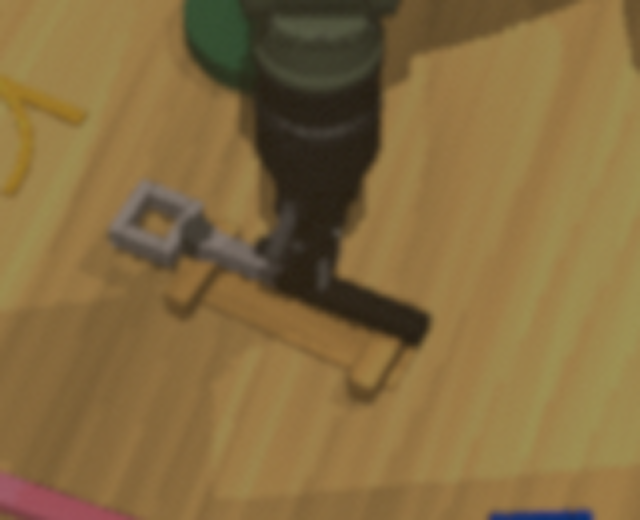

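>>> carry_out --steps '[[[0,0,0],0],[[0,0,0],0],[[0,0,0],0],[[0,0,0],0]]' --gripper 0.0

```text
clock: 6.2
position: [500.4, 256.4, 11.3]
tcp_rot: [[0.124, 0.992, 0.0], [0.992, -0.124, 0.0], [0.0, 0.0, -1.0]]
wrist_force: [-0.3, 0.1, -0.6]
width: -0.1
```

```bash
python3 - <<'E'
from h import *
for c in ["wrist","side"]:
    im=eyes.camera(c); 
    if c=="side": im=cv2.resize(im[210:310,210:330],None,fx=6,fy=6,interpolation=cv2.INTER_CUBIC)
    else: im=cv2.resize(im[220:370,200:360],None,fx=4,fy=4,interpolation=cv2.INTER_CUBIC)
    cv2.imwrite(f"pics/{c}4.png",im[:,:,::-1])
p=eyes.camera_params("wrist")
print(p['eye'],[proj(p,[500.4,256.4,z]) for z in (11,30,42,50)])
E
```

```text
[427.97442292 265.36775677 191.61868896] [array([281.79275294, 237.62554491]), array([281.80333773, 249.86026452]), array([281.8112301 , 258.98287227]), array([281.81713465, 265.8078083 ])]
```

View pics/wrist4.png

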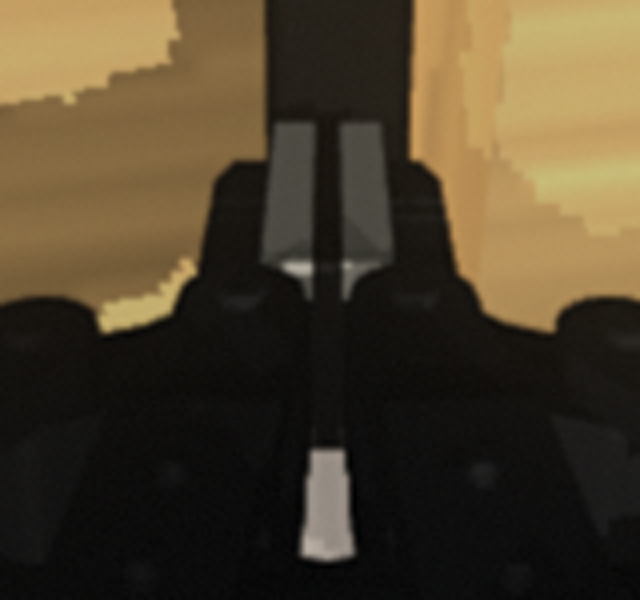

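View pics/side4.png

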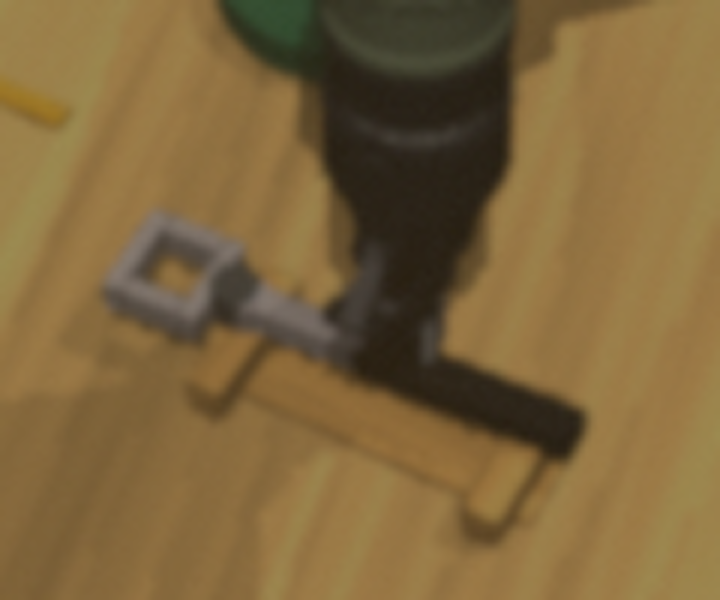

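```bash
python3 - <<'E'
from h import *
im=eyes.camera("side").copy(); p=eyes.camera_params("side")
big=cv2.resize(im[190:320,200:340],None,fx=4.3,fy=4.3,interpolation=cv2.INTER_CUBIC)
for z,c in [(11,(255,0,0)),(30,(255,255,0)),(42,(0,255,0)),(60,(0,255,255)),(84,(0,0,255))]:
    q=proj(p,[500.4,256.4,z]); print(z,q)
    cv2.circle(big,tuple(int(v) for v in ((q-[200,190])*4.3)),3,c,-1)
cv2.imwrite("pics/s5.png",np.clip(big[:,:,::-1]*1.5,0,255))
E
```

```text
11 [278.74205239 275.3692987 ]
30 [278.77501926 271.13994537]
42 [278.79619678 268.42305929]
60 [278.82849447 264.27955567]
84 [278.87258029 258.62374116][ WARN:0@1.979] global loadsave.cpp:1063 imwrite_ Unsupported depth image for selected encoder is fallbacked to CV_8U.
```

View pics/s5.png

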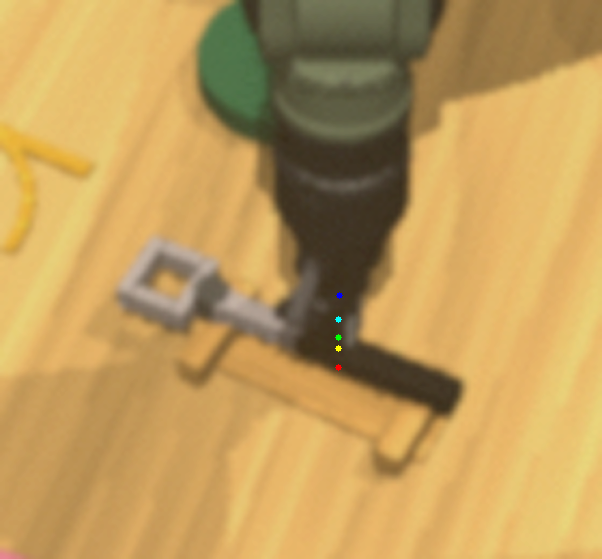

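The wrist picture shows the shut fingers at about (282,250) lying over the handle, and width reads 0. The side view shows no finger beneath the handle either. So the fingertips are apparently higher than the TCP reading says. I'll rise and measure the tip.

>>> carry_out --steps '[[[0,0,-0.03],0],[[0,-0.03,-0.08],0],[[0,-0.05,-0.12],0],[[0,-0.05,-0.12],0],[[0,-0.05,-0.12],0],[[0,-0.05,-0.12],0]]'

```text
clock: 7.1
position: [450.4, 262.1, 129.9]
tcp_rot: [[0.125, 0.992, -0.002], [0.992, -0.125, -0.001], [-0.001, -0.002, -1.0]]
wrist_force: [-0.9, 0.2, -0.3]
width: 0.2
```

```bash
python3 - <<'E'
from h import *
o=manip.get_obs();P=o['position'];T=o['tcp_rot'];print(P,o['clock'],np.round(T,3).tolist())
for c,s in [("side",None),("top",None),("wrist",None)]:
    im=eyes.camera(c); p=eyes.camera_params(c)
    q=proj(p,P); print(c,q)
    if c=="wrist": cv2.imwrite("pics/w6full.png",im[:,:,::-1])
    x0,y0=(int(q[0])-60,int(q[1])-60)
    x0=max(x0,0);y0=max(y0,0)
    big=cv2.resize(im[y0:y0+120,x0:x0+120],None,fx=5,fy=5,interpolation=cv2.INTER_CUBIC)
    big=np.clip(big*1.5,0,255).astype(np.uint8).copy()
    for d,col in [(0,(255,0,0)),(18.7,(255,255,0)),(40,(0,255,0)),(72.7,(0,255,255))]:
        qq=(proj(p,P-T[:,2]*d)-[x0,y0]+.5)*5
        cv2.circle(big,tuple(int(v) for v in qq),3,col,-1)
    cv2.imwrite(f"pics/{c}6.png",big[:,:,::-1])
E
```

```text
[450.37695859 262.10300508 129.92225706] 7.1 [[0.125, 0.992, -0.002], [0.992, -0.125, -0.001], [-0.001, -0.002, -1.0]]
side [297.8642488  254.37922639]
top [172.26010563 249.75146744]
wrist [281.58657224 237.57187455]
```

View pics/side6.png

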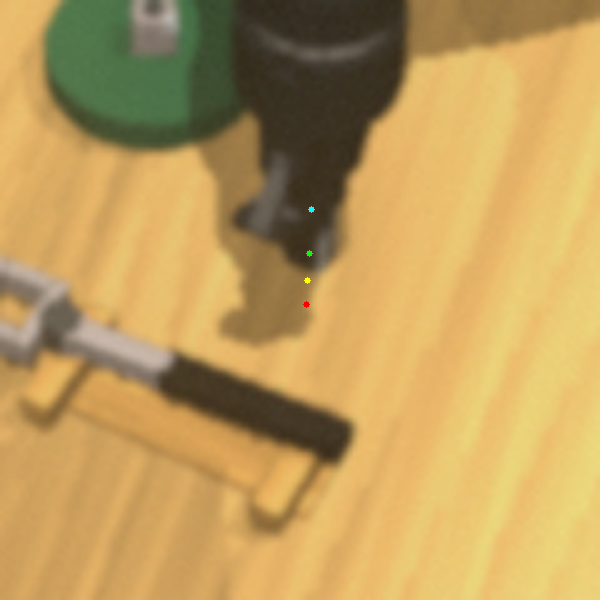

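View pics/top6.png

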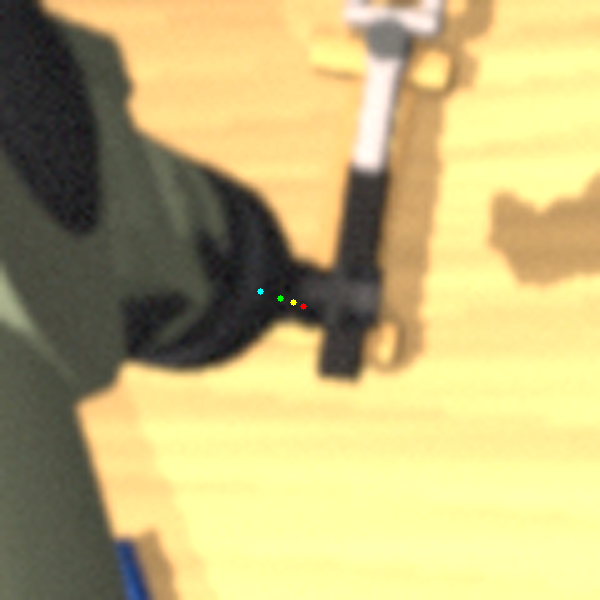

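View pics/wrist6.png

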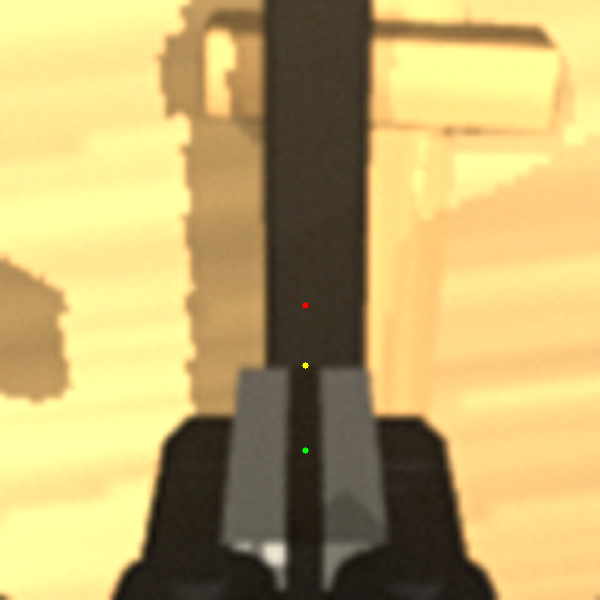

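```bash
python3 - <<'E'
from h import *
pt=eyes.camera_params("top");ps=eyes.camera_params("side")
for a in [(187,248),(180,248),(174,249)]:
  for b in [(300,247),(293,243)]:
    X=tri([(pt,a),(ps,b)]); print(a,b,X,proj(pt,X)-a,proj(ps,X)-b)
im=eyes.camera("top"); cv2.imwrite("pics/t7.png",cv2.resize(np.clip(im[200:290,100:240,::-1]*1.6,0,255).astype(np.uint8),None,fx=5.7,fy=5.7,interpolation=cv2.INTER_NEAREST))
E
```

```text
(187, 248) (300, 247) [454.25826247 231.85171311 120.47882164] [0.0196212  0.17919842] [-0.15648119 -0.03753968]
(187, 248) (293, 243) [462.97725771 231.49480261 129.03409852] [-0.53603896 -4.13079259] [3.61363251 0.8170418 ]
(180, 248) (300, 247) [452.16255349 243.67391526 136.14703786] [0.06473678 0.6051784 ] [-0.52801507 -0.12798621]
(180, 248) (293, 243) [460.77603966 243.22064727 144.37710672] [-0.47104214 -3.70724508] [3.24009319 0.74183969]
(174, 249) (300, 247) [449.32412248 253.57884006 149.30815603] [0.05086173 0.47683996] [-0.41603973 -0.1005142 ]
(174, 249) (293, 243) [457.84263565 253.06551414 157.35589905] [-0.48562576 -3.83608468] [3.35236689 0.76601572]
```

View pics/t7.png

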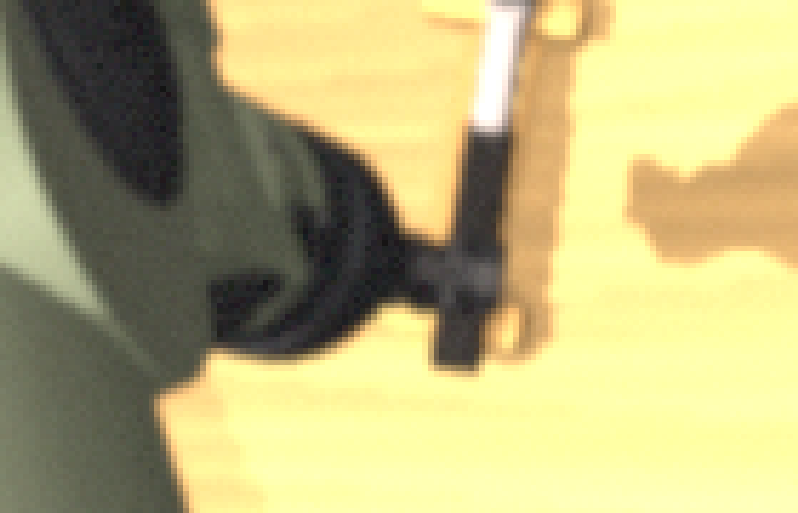

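View pics/w6full.png

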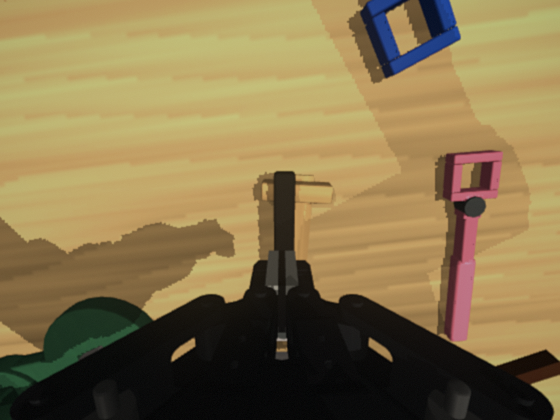

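```bash
python3 - <<'E'
from h import *
o=manip.get_obs();P=o['position'];T=o['tcp_rot']
def onplane(p,uv,n,off):  # tool-axis plane
    e,d=ray(p,uv); k=(off-(e-P)@n)/(d@n); return T.T@(e+k*d-P)
pw=eyes.camera_params("wrist");ps=eyes.camera_params("side")
for yo in (-11,-8,-5,0): print("wrist y",yo,onplane(pw,(281.5,250.6),T[:,1],yo), onplane(pw,(221+240/5,250.6),T[:,1],yo))
for xo in (0,6,12,20): print("side x",xo,onplane(ps,(237+318/5,194+268/5),T[:,0],xo))
E
```

```text
wrist y -11 [ -0.11795563 -11.         -43.90562813] [ -6.28727829 -11.         -43.91725074]
wrist y -8 [ -0.12049942  -8.         -37.30422909] [ -6.58830095  -8.         -37.31641401]
wrist y -5 [ -0.1230432   -5.         -30.70283005] [ -6.8893236   -5.         -30.71557728]
wrist y 0 [-1.27282846e-01  6.09544740e-15 -1.97004983e+01] [-7.39102803e+00 -1.29466079e-15 -1.97141827e+01]
side x 0 [ 9.61979954e-14 -6.35049451e+00 -2.99284723e+01]
side x 6 [  6.          -8.7220197  -38.24922871]
side x 12 [ 12.         -11.0935449  -46.56998509]
side x 20 [ 20.         -14.25557849 -57.66432691]
```

Wrist and side views both put the shut tips about 40 mm behind the reported TCP, so the grasp point lies that much higher than I assumed. I'll go lower, opened, in two stages while watching the force.

>>> carry_out --steps '[[[0.001,0.03,0],0],[[0.001,0.0525,0.04],0],[[0.001,0.0525,0.09],0],[[0.001,0.0525,0.12],0],[[0.001,0.0525,0.13],0],[[0.001,0.0525,0.13],0],[[0.001,0.0525,0.13],0]]' --gripper 0.07

```text
clock: 8.18
position: [504.3, 257.5, 2.7]
tcp_rot: [[0.124, 0.992, 0.002], [0.992, -0.124, 0.001], [0.001, 0.002, -1.0]]
wrist_force: [0.1, -1.1, 0.7]
width: 70.1
```

>>> carry_out --steps '[[[0,0,0.007],0],[[0,0,0.013],0],[[0,0,0.018],0],[[0,0,0.018],0],[[0,0,0.018],0]]'

```text
clock: 8.8
position: [503.0, 257.0, -16.7]
tcp_rot: [[0.124, 0.992, -0.0], [0.992, -0.124, -0.0], [-0.0, -0.0, -1.0]]
wrist_force: [-0.6, -0.4, 0.9]
width: 70.0
```

```bash
python3 - <<'E'
from h import *
o=manip.get_obs();print(o['position'],o['wrist_force'],o['clock'])
for c in ["wrist","side"]:
    im=eyes.camera(c); 
    if c=="side": im=cv2.resize(np.clip(im[200:300,210:330]*1.4,0,255).astype(np.uint8),None,fx=6,fy=6,interpolation=cv2.INTER_CUBIC)
    cv2.imwrite(f"pics/{c}8.png",im[:,:,::-1])
E
```

```text
[503.03213552 257.0365592  -16.74012954] [-0.56681222 -0.42500725  0.85077108] 8.8
```

View pics/wrist8.png

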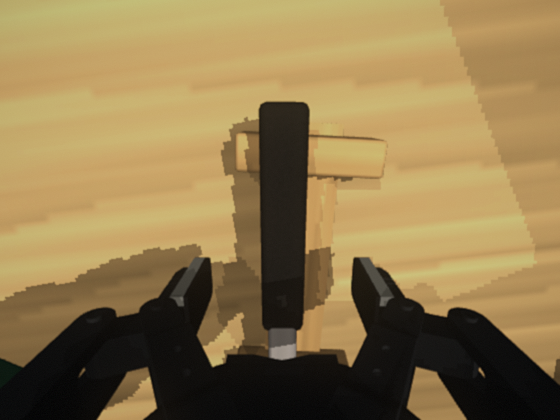

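View pics/side8.png

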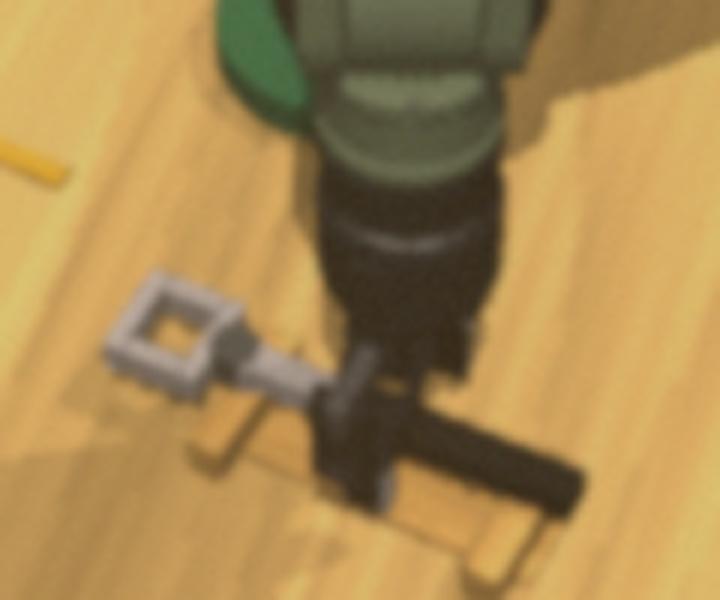

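TCP reads −16.7 with no contact, which confirms the offset. I'll go 10 mm more, then close.

>>> carry_out --steps '[[[-0.001,0,0.005],0],[[-0.001,0,0.01],0],[[-0.001,0,0.01],0],[[-0.001,0,0.01],0]]'

```text
clock: 9.4
position: [502.8, 256.0, -26.8]
tcp_rot: [[0.124, 0.992, -0.0], [0.992, -0.124, -0.0], [-0.0, -0.0, -1.0]]
wrist_force: [0.8, -0.2, 0.3]
width: 70.0
```

>>> carry_out --steps '[[[0,0,0],0],[[0,0,0],0],[[0,0,0],0],[[0,0,0],0],[[0,0,0],0],[[0,0,0],0]]' --gripper 0.012 --squeeze 90

```text
clock: 10.15
position: [503.1, 256.3, -26.4]
tcp_rot: [[0.124, 0.992, 0.0], [0.992, -0.124, 0.001], [0.001, 0.0, -1.0]]
wrist_force: [-1.0, 1.5, 4.5]
width: 18.5
```

Width 18.5, so the handle is held. Lift 65 mm and look.

>>> carry_out --steps '[[[0,0,-0.01],0],[[0,0,-0.025],0],[[0,0,-0.045],0],[[0,0,-0.065],0],[[0,0,-0.065],0],[[0,0,-0.065],0],[[0,0,-0.065],0]]'

```text
clock: 11.02
position: [501.9, 255.7, 37.3]
tcp_rot: [[0.125, 0.992, -0.002], [0.992, -0.125, -0.001], [-0.001, -0.002, -1.0]]
wrist_force: [0.9, 1.4, -3.9]
width: 18.9
```

```bash
python3 - <<'E'
from h import *
o=manip.get_obs();print(o['position'],o['wrist_force'],o['moment'],o['clock'],o['width'])
import pickle
for c in ["top","side"]:
    im=eyes.camera(c); 
    r=finder.place_of("wrench_socket",c); print([(np.round(x['at'],1),x['confidence']) for x in r])
    pickle.dump((eyes.camera_params(c),im,o),open(f"{c}9.pkl","wb"))
    a=im[150:280,130:300] if c=="top" else im[190:320,190:340]
    cv2.imwrite(f"pics/{c}9.png",cv2.resize(np.clip(a*1.3,0,255).astype(np.uint8),None,fx=4.5,fy=4.5,interpolation=cv2.INTER_CUBIC)[:,:,::-1])
E
```

```text
[501.94439089 255.68255874  37.30886846] [ 0.94777039  1.35872231 -3.88811541] [ 0.03031472  0.29749771 -0.00965153] 11.025 18.948595992784195
[(array([185.4, 177.7]), 0.68), (array([232.3, 134.4]), 0.55)]
[(array([268.3, 344.1]), 0.97), (array([239.2, 240.1]), 0.84), (array([337.3, 339.5]), 0.8), (array([275.7, 280.4]), 0.46)]
```

View pics/top9.png

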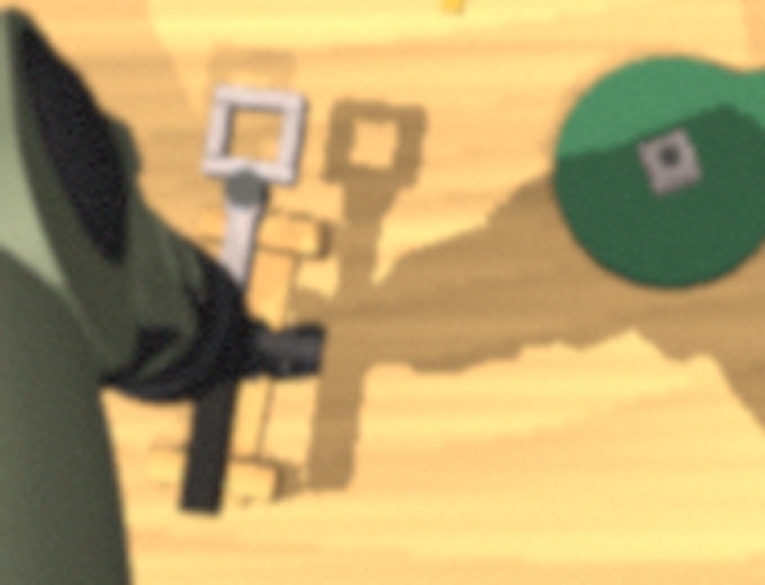

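View pics/side9.png

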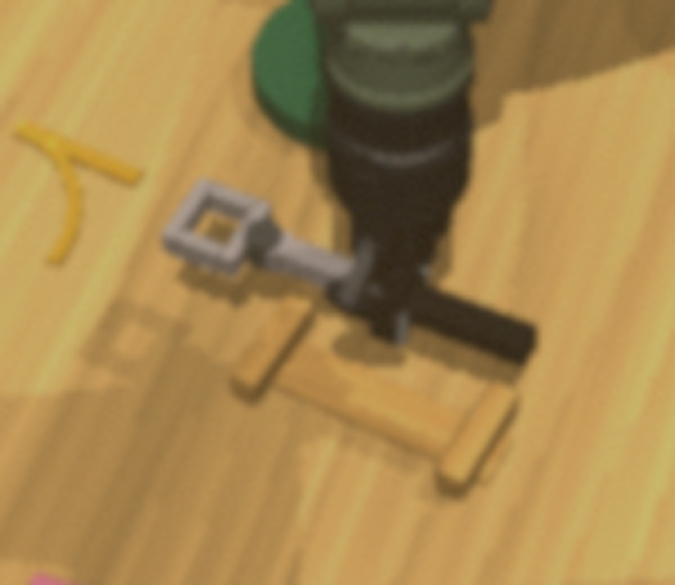

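```bash
python3 - <<'E'
from h import *
pt=eyes.camera_params("top");ps=eyes.camera_params("side")
f=lambda u,v,x,y:((u+.5)/4.5-.5+x,(v+.5)/4.5-.5+y)
def c4(l): return np.mean(l,axis=0)
th=c4([f(220,86,130,150),f(307,94,130,150),f(293,186,130,150),f(203,175,130,150)])
sh=c4([f(207,180,190,190),f(271,203,190,190),f(232,265,190,190),f(165,236,190,190)])
X=tri([(pt,th),(ps,sh)]);print("head top",X,proj(pt,X)-th,proj(ps,X)-sh)
# handle end top mid
te=f(200,512,130,150); se=f(532,330,190,190)
E=tri([(pt,te),(ps,se)]);print("end",E,proj(pt,E)-te)
print(np.linalg.norm(X-E),np.degrees(np.arctan2((X-E)[1],(X-E)[0])),np.degrees(np.arcsin((X-E)[2]/np.linalg.norm(X-E))))
E
```

```text
head top [614.29097864 241.21733173 100.08320532] [-0.01451916 -0.10459685] [0.0907668  0.03030781]
end [422.9472877  262.79477647 107.50229383] [-0.04883061 -0.47024509]
192.6993436909912 -6.4339494596636 -2.206481554585796
```

The wrench is held nearly level, with the head about 2° low, at (614, 241, z≈91). I'll carry it above the nut, turned to its yaw of 21.4°.

>>> carry_out --steps '[[[-0.012,0.002,0],-0.02],[[-0.04,0.006,0],-0.08],[[-0.075,0.011,0],-0.14],[[-0.11,0.016,0],-0.21],[[-0.145,0.021,0],-0.28],[[-0.18,0.026,0],-0.34],[[-0.21,0.03,0],-0.4],[[-0.238,0.034,0],-0.45],[[-0.256,0.036,0],-0.48],[[-0.265,0.0373,0],-0.497],[[-0.265,0.0373,0],-0.497],[[-0.265,0.0373,0],-0.497]]'

```text
clock: 12.72
position: [506.8, -10.9, 38.2]
tcp_rot: [[-0.364, 0.931, -0.0], [0.931, 0.364, 0.0], [0.0, -0.0, -1.0]]
wrist_force: [0.0, 0.5, -4.0]
width: 18.6
```

```bash
python3 - <<'E'
from h import *
o=manip.get_obs();print(o['position'],np.round(o['tcp_rot'],3).tolist(),o['wrist_force'],o['moment'],o['clock'],o['width'])
import pickle
for c in ["top","side"]:
    im=eyes.camera(c); 
    pickle.dump((eyes.camera_params(c),im,o),open(f"{c}10.pkl","wb"))
    a=im[130:260,200:350] if c=="top" else im[150:260,210:340]
    cv2.imwrite(f"pics/{c}10.png",cv2.resize(np.clip(a*1.3,0,255).astype(np.uint8),None,fx=5,fy=5,interpolation=cv2.INTER_CUBIC)[:,:,::-1])
E
```

```text
[506.83904469 -10.90981692  38.20332641] [[-0.364, 0.931, -0.0], [0.931, 0.364, 0.0], [0.0, -0.0, -1.0]] [ 1.54687301e-03  4.51802103e-01 -4.02773429e+00] [-0.07563396  0.24761689  0.00376526] 12.725 18.56719038013396
```

View pics/top10.png

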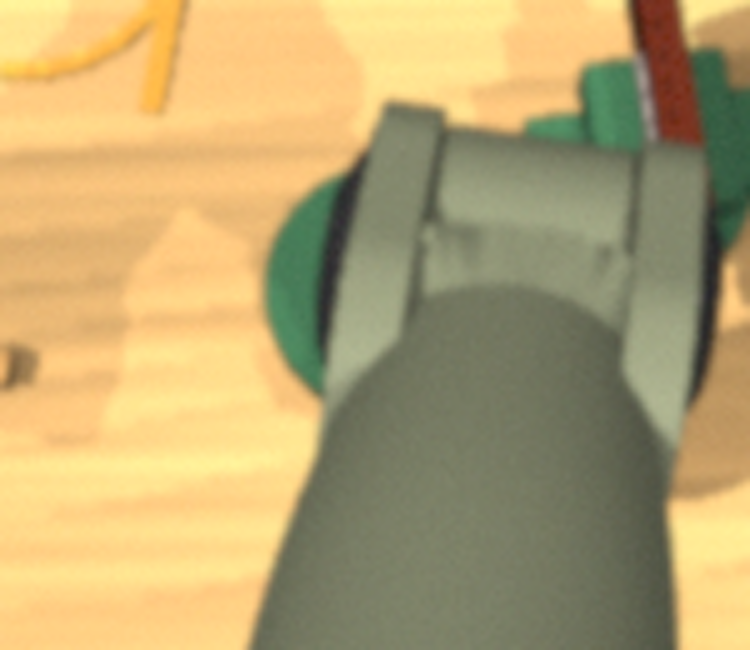

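View pics/side10.png

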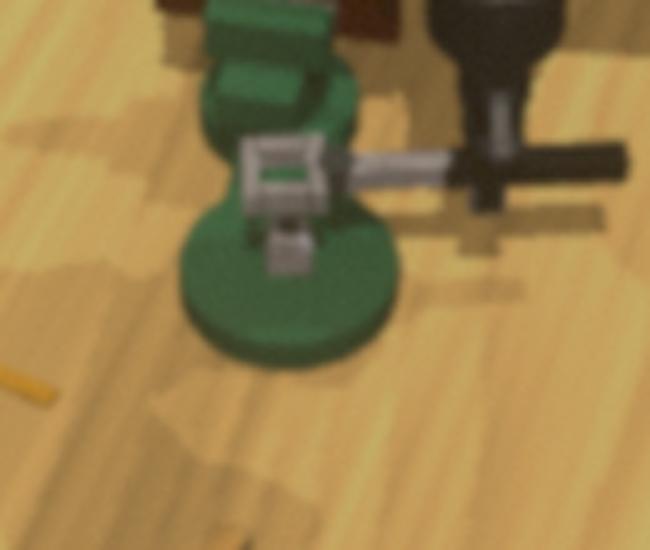

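```bash
python3 - <<'E'
from h import *
import pickle
p,im,o=pickle.load(open("side10.pkl","rb"))
x0,y0=255,172
a=cv2.resize(np.clip(im[y0:y0+36,x0:x0+36]*1.2,0,255).astype(np.uint8),None,fx=16,fy=16,interpolation=cv2.INTER_CUBIC).copy()
P=o['position'];T=o['tcp_rot']
def dot(X,c):
    q=(proj(p,X)-[x0,y0]+.5)*16; cv2.circle(a,tuple(int(v) for v in q),3,c,-1)
tx,ty=T[:,0],T[:,1]
def sq(C,h,z,c):
    for i in (-1,1):
        for j in (-1,1): dot([C[0]+i*h*ty[0]+j*h*tx[0],C[1]+i*h*ty[1]+j*h*tx[1],z],c)
N=[612.1,29.6]; sq(N,13,46,(255,0,0)); sq(N,13,26,(255,255,0)); dot([*N,56],(255,0,255))
S=P+ty*114.4
for dz,c in [(55.6,(0,0,255))]:
    sq(S,23.25,P[2]+dz+9,c); sq(S,14.25,P[2]+dz+9,(0,255,255))
print(S)
cv2.imwrite("pics/s11.png",a[:,:,::-1])
E
```

```text
[613.38240222  30.75399163  38.19843848]
```

View pics/s11.png

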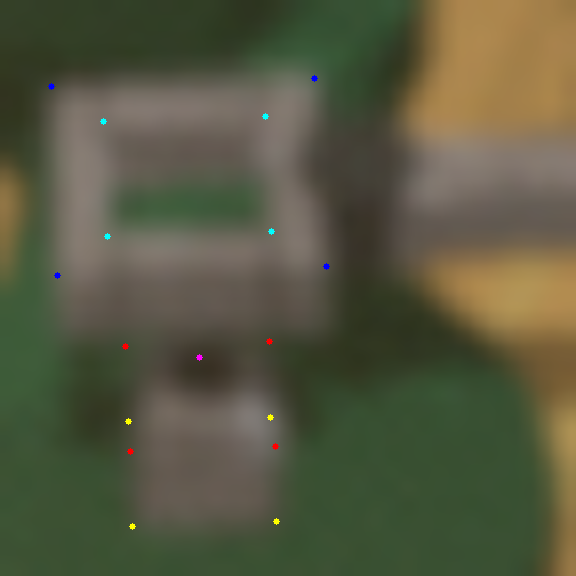

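The overlay lines up, with the nut about 1–2 mm toward −x of the socket. I'll apply that correction and lower onto the lead-in.

>>> carry_out --steps '[[[-0.0005,-0.0018,0.005],0],[[-0.0005,-0.0018,0.013],0],[[-0.0005,-0.0018,0.021],0],[[-0.0005,-0.0018,0.027],0],[[-0.0005,-0.0018,0.031],0],[[-0.0005,-0.0018,0.034],0],[[-0.0005,-0.0018,0.034],0]]'

```text
clock: 13.7
position: [505.3, -12.7, 4.1]
tcp_rot: [[-0.364, 0.932, -0.0], [0.932, 0.364, 0.0], [0.0, -0.0, -1.0]]
wrist_force: [0.1, -0.1, -4.3]
width: 18.8
```

```bash
cat > look.py <<'E'
from h import *
import pickle,sys
n=sys.argv[1]
o=manip.get_obs();print(np.round(o['position'],1),np.round(o['wrist_force'],1),np.round(o['moment'],2),o['clock'],o['width'])
im=eyes.camera("side");p=eyes.camera_params("side")
pickle.dump((p,im,o),open(f"side{n}.pkl","wb"))
x0,y0=230,160
a=cv2.resize(np.clip(im[y0:y0+80,x0:x0+106]*1.2,0,255).astype(np.uint8),None,fx=7,fy=7,interpolation=cv2.INTER_CUBIC)
cv2.imwrite(f"pics/s{n}.png",a[:,:,::-1])
E
python3 look.py 12
```

```text
[505.3 -12.7   4.1] [ 0.1 -0.1 -4.3] [-0.11  0.25  0.02] 13.7 18.809401824142885
```

View pics/s12.png

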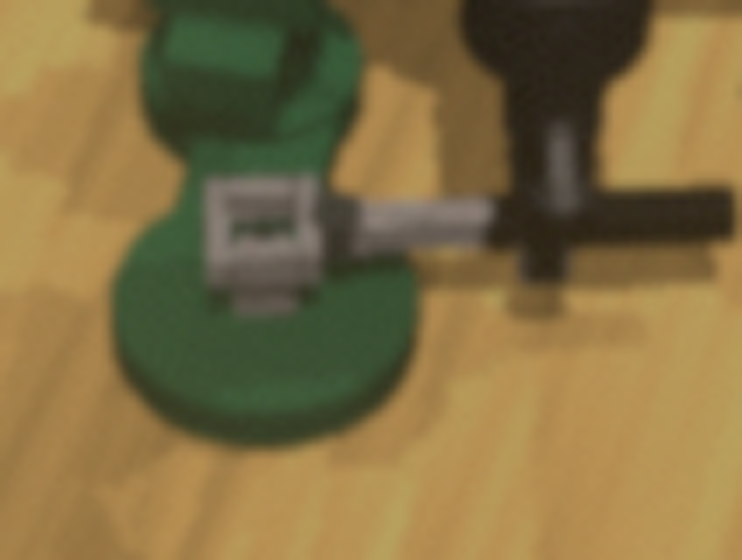

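Still no contact, and the socket is at the stub, centred at about (265,225) in the crop. Continue gently.

>>> carry_out --steps '[[[0,0,0.003],0],[[0,0,0.006],0],[[0,0,0.009],0],[[0,0,0.012],0],[[0,0,0.012],0]]'

```text
clock: 14.38
position: [505.1, -12.6, -8.1]
tcp_rot: [[-0.364, 0.932, -0.001], [0.932, 0.364, 0.0], [0.0, -0.001, -1.0]]
wrist_force: [0.1, -0.7, -3.4]
width: 18.6
```

>>> carry_out --steps '[[[0,0,0.003],0],[[0,0,0.006],0],[[0,0,0.008],0],[[0,0,0.01],0],[[0,0,0.01],0]]'

```text
clock: 15.0
position: [505.3, -12.7, -17.9]
tcp_rot: [[-0.364, 0.932, -0.0], [0.932, 0.364, 0.0], [0.0, -0.0, -1.0]]
wrist_force: [0.5, -0.2, -3.8]
width: 19.1
```

```bash
python3 look.py 13
```

```text
[505.3 -12.7 -17.9] [ 0.5 -0.2 -3.8] [-0.08  0.28 -0.03] 15.0 19.087673847208027
```

View pics/s13.png

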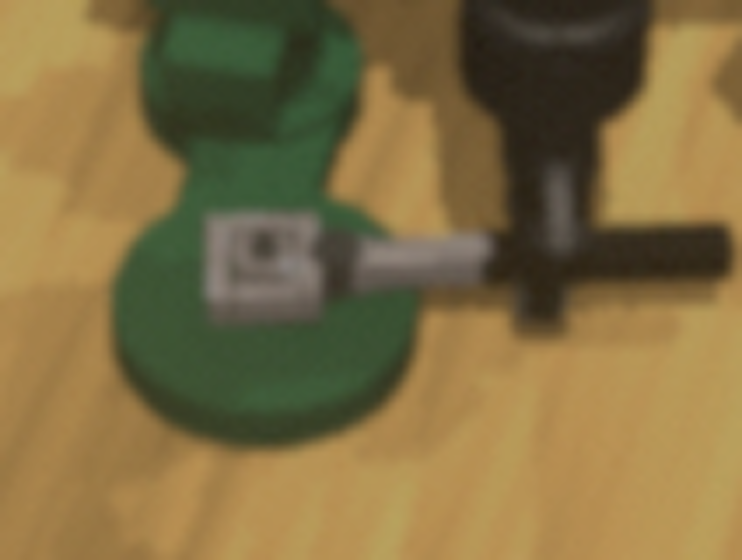

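The nut's stub shows inside the socket at (263,245). I'll go down the last few mm slowly.

>>> carry_out --steps '[[[0,0,0.001],0],[[0,0,0.002],0],[[0,0,0.003],0],[[0,0,0.004],0],[[0,0,0.004],0]]'

```text
clock: 15.68
position: [505.3, -12.6, -21.8]
tcp_rot: [[-0.364, 0.932, -0.0], [0.932, 0.364, 0.0], [0.0, -0.0, -1.0]]
wrist_force: [-0.1, -0.2, -3.5]
width: 18.2
```

>>> carry_out --steps '[[[0,0,0.001],0],[[0,0,0.002],0],[[0,0,0.002],0]]'

```text
clock: 16.05
position: [505.5, -12.7, -23.7]
tcp_rot: [[-0.364, 0.932, 0.0], [0.932, 0.364, -0.0], [-0.0, 0.0, -1.0]]
wrist_force: [0.4, 0.0, -2.7]
width: 19.0
```

>>> carry_out --steps '[[[0,0,0.001],0],[[0,0,0.001],0],[[0,0,0.001],0]]'

```text
clock: 16.42
position: [505.5, -12.7, -24.4]
tcp_rot: [[-0.364, 0.932, 0.0], [0.932, 0.364, -0.0], [-0.0, 0.0, -1.0]]
wrist_force: [-1.7, -0.2, 1.9]
width: 19.1
```

>>> carry_out --steps '[[[0,0,0],0],[[0,0,0],0],[[0,0,0],0],[[0,0,0],0]]' --gripper 0.025

```text
clock: 16.92
position: [505.6, -12.6, -24.7]
tcp_rot: [[-0.364, 0.932, 0.0], [0.932, 0.364, 0.0], [-0.0, 0.0, -1.0]]
wrist_force: [-0.6, 0.6, -0.2]
width: 25.4
```

```bash
python3 look.py 14; python3 - <<'E'
from h import *
im=eyes.camera("wrist"); cv2.imwrite("pics/w14.png",im[:,:,::-1])
E
```

```text
[505.6 -12.6 -24.7] [-0.6  0.6 -0.2] [-0.01  0.02 -0.02] 16.925 25.44470444536591
```

View pics/s14.png

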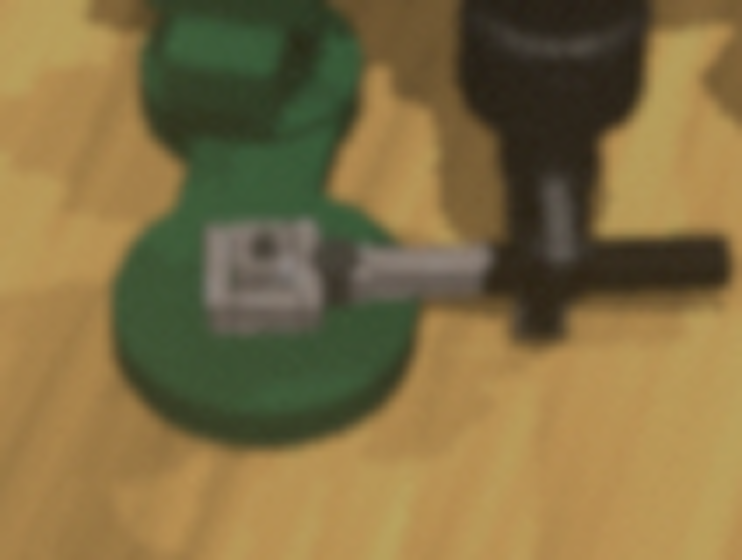

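View pics/w14.png

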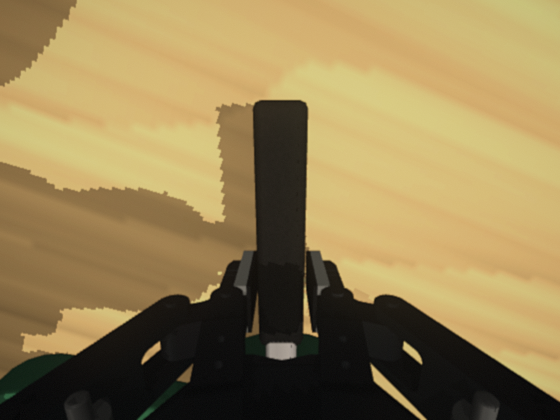

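Seated: force is zero after release, and the handle lies free and level between the pads. The fingers stay as a loose cage. Now I swing clockwise about the nut axis, 114.5 mm along tool y, in small arcs.

>>> carry_out --steps '[[[0.0057,0.0001,0],0.05],[[0.0114,0.0006,0],0.1],[[0.0171,0.0013,0],0.15],[[0.0171,0.0013,0],0.15]]'

```text
clock: 17.52
position: [500.4, 3.9, -24.7]
tcp_rot: [[-0.221, 0.975, 0.0], [0.975, 0.221, 0.0], [0.0, 0.0, -1.0]]
wrist_force: [-0.0, 0.6, 0.1]
width: 25.1
```

```bash
cat > st.py <<'E'
from h import *
o=manip.get_obs();T=o['tcp_rot'];P=o['position']
C=np.array([612,29.2,0]); r=T.T@(P-C)
yaw=np.degrees(np.arctan2(T[1,1],T[0,1]))
print("t",o['clock'],"pos",np.round(P,1),"yaw",round(yaw,2),"rel nut (tool)",np.round(r,1),"F tool",np.round(T.T@o['wrist_force'],1),"M",np.round(o['moment'],2),"w",round(o['width'],1))
E
python3 st.py
```

```text
t 17.525 pos [500.4   3.9 -24.7] yaw 12.79 rel nut (tool) [ 1.000e-01 -1.145e+02  2.470e+01] F tool [ 0.5  0.1 -0.1] M [ 0. -0. -0.] w 25.1
```

>>> carry_out --steps '[[[0.0057,0.0001,0],0.05],[[0.0114,0.0006,0],0.1],[[0.0114,0.0006,0],0.1]]'

```text
clock: 17.9
position: [498.7, 14.2, -24.7]
tcp_rot: [[-0.123, 0.992, 0.0], [0.992, 0.123, -0.002], [-0.002, 0.0, -1.0]]
wrist_force: [0.6, -3.5, 0.4]
width: 25.0
```

```bash
python3 st.py; python3 look.py 15;python3 - <<'E'
from h import *
im=eyes.camera("wrist"); cv2.imwrite("pics/w15.png",im[:,:,::-1])
E
```

```text
t 17.9 pos [498.7  14.2 -24.7] yaw 7.07 rel nut (tool) [  -0.9 -114.3   24.7] F tool [-3.6  0.1 -0.3] M [-0.69  0.03  0.02] w 25.0
[498.7  14.2 -24.7] [ 0.6 -3.5  0.4] [-0.69  0.03  0.02] 17.9 25.041694759085914
```

View pics/s15.png

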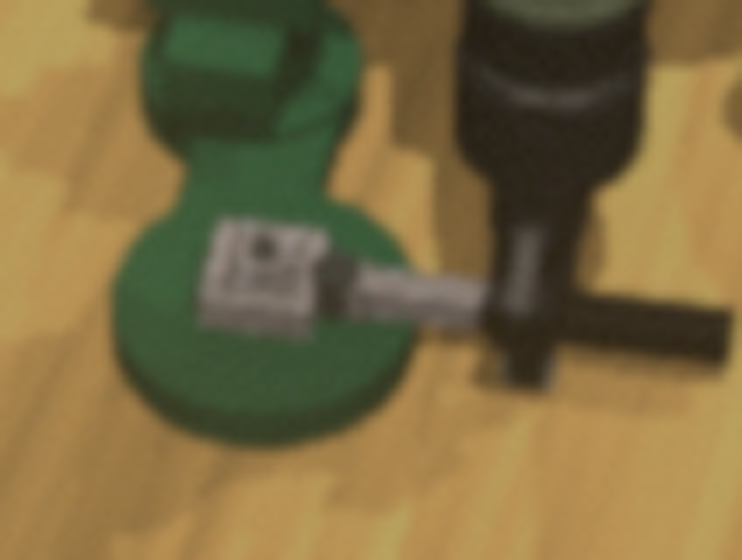

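View pics/w15.png

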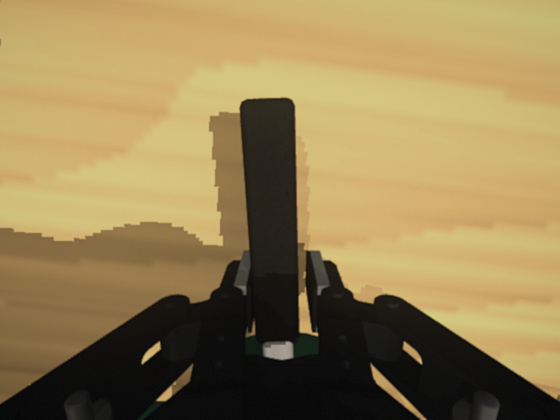

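Contact at 3.6 N; the handle leans on the left pad. Continue the pull in arcs.

>>> carry_out --steps '[[[0.0057,0.0001,0],0.05],[[0.0114,0.0006,0],0.1],[[0.0114,0.0006,0],0.1]]'

```text
clock: 18.38
position: [497.7, 25.9, -24.7]
tcp_rot: [[-0.023, 1.0, -0.0], [1.0, 0.023, -0.001], [-0.001, -0.0, -1.0]]
wrist_force: [0.1, -4.5, 0.6]
width: 25.1
```

```bash
python3 st.py
```

```text
t 18.375 pos [497.7  25.9 -24.7] yaw 1.33 rel nut (tool) [  -0.7 -114.4   24.7] F tool [-4.5  0.  -0.6] M [-0.78  0.09  0.01] w 25.1
```

>>> carry_out --steps '[[[0.0057,0.0001,0],0.05],[[0.0114,0.0006,0],0.1],[[0.0114,0.0006,0],0.1]]'

```text
clock: 18.75
position: [497.9, 37.1, -24.7]
tcp_rot: [[0.077, 0.997, -0.0], [0.997, -0.077, -0.001], [-0.001, -0.0, -1.0]]
wrist_force: [-0.7, -5.3, 0.4]
width: 24.7
```

```bash
python3 st.py; python3 look.py 16
```

```text
t 18.75 pos [497.9  37.1 -24.7] yaw -4.4 rel nut (tool) [  -0.8 -114.4   24.8] F tool [-5.3 -0.3 -0.4] M [-0.96  0.08  0.06] w 24.7
[497.9  37.1 -24.7] [-0.7 -5.3  0.4] [-0.96  0.08  0.06] 18.75 24.70920219802885
```

View pics/s16.png

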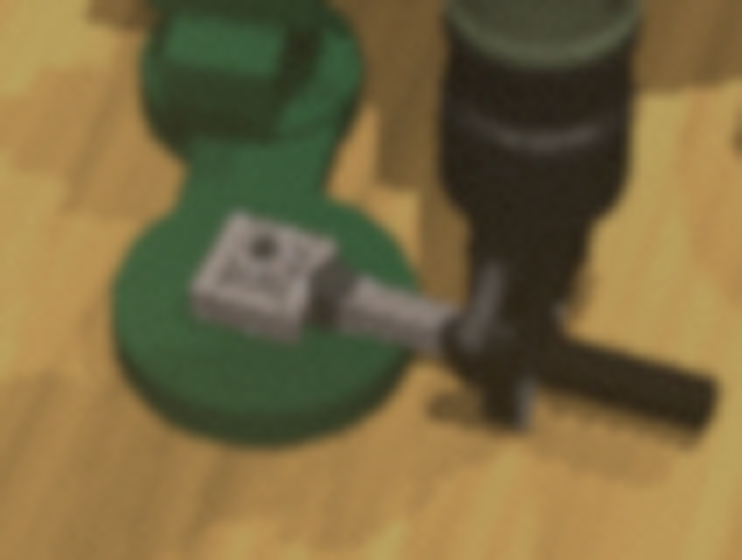

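The force is growing steadily: 3.6, 4.5, then 5.3 N. I'll use finer steps from here.

>>> carry_out --steps '[[[0.0034,0.0001,0],0.03],[[0.0068,0.0002,0],0.06],[[0.0068,0.0002,0],0.06]]'

```text
clock: 19.18
position: [498.5, 43.5, -24.8]
tcp_rot: [[0.137, 0.991, -0.001], [0.991, -0.137, -0.002], [-0.002, -0.0, -1.0]]
wrist_force: [-1.0, -6.3, 1.4]
width: 25.2
```

>>> carry_out --steps '[[[0.0034,0.0001,0],0.03],[[0.0057,0.0001,0],0.05],[[0.0057,0.0001,0],0.05]]'

```text
clock: 19.55
position: [499.3, 48.7, -24.8]
tcp_rot: [[0.186, 0.982, -0.001], [0.982, -0.186, -0.003], [-0.003, -0.0, -1.0]]
wrist_force: [-1.0, -8.0, 0.9]
width: 25.0
```

```bash
python3 st.py
```

```text
t 19.55 pos [499.3  48.7 -24.8] yaw -10.74 rel nut (tool) [  -1.7 -114.3   24.8] F tool [-8.   0.5 -0.9] M [-1.37  0.19  0.06] w 25.0
```

>>> carry_out --steps '[[[0.0023,0,0],0.02],[[0.0046,0.0001,0],0.04],[[0.0046,0.0001,0],0.04]]'

```text
clock: 19.92
position: [500.1, 53.4, -24.8]
tcp_rot: [[0.226, 0.974, -0.001], [0.974, -0.226, -0.002], [-0.002, -0.0, -1.0]]
wrist_force: [-1.4, -7.0, 0.8]
width: 24.9
```

```bash
python3 st.py; python3 look.py 17;python3 - <<'E'
from h import *
im=eyes.camera("wrist"); cv2.imwrite("pics/w17.png",im[:,:,::-1])
E
```

```text
t 19.925 pos [500.1  53.4 -24.8] yaw -13.03 rel nut (tool) [  -1.6 -114.5   24.8] F tool [-7.1  0.2 -0.7] M [-1.3   0.27  0.06] w 24.9
[500.1  53.4 -24.8] [-1.4 -7.   0.8] [-1.3   0.27  0.06] 19.925 24.94215284712036
```

View pics/s17.png

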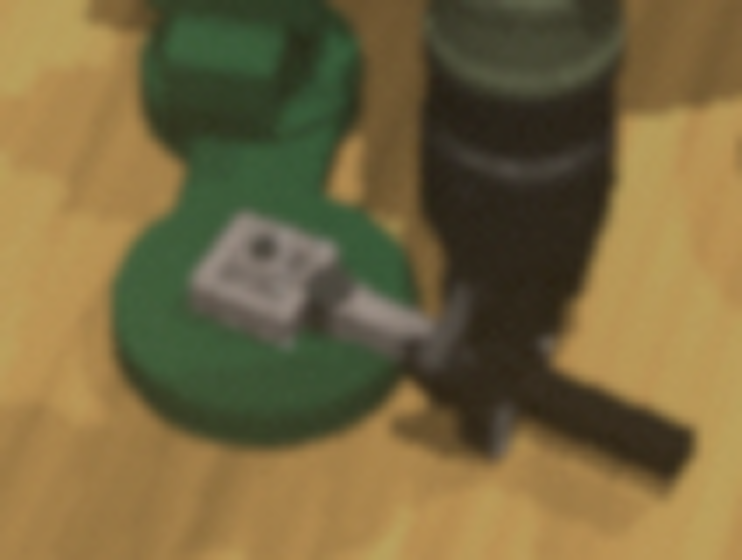

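View pics/w17.png

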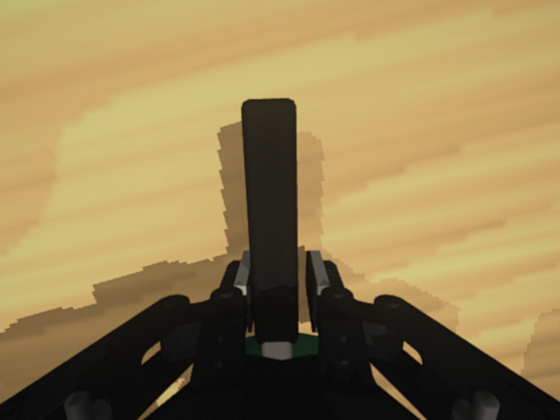

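```bash
cat > ov.py <<'E'
from h import *
import pickle,sys
n=sys.argv[1]; hy=np.radians(float(sys.argv[2])); k=float(sys.argv[3])
cx,cy=(float(sys.argv[4]),float(sys.argv[5])) if len(sys.argv)>5 else (612,29.2)
p,im,o=pickle.load(open(f"side{n}.pkl","rb"))
x0,y0=250,180;s=8.5
a=cv2.resize(np.clip(im[y0:y0+66,x0:x0+92]*1.3,0,255).astype(np.uint8),None,fx=s,fy=s,interpolation=cv2.INTER_CUBIC).copy()
def line(A,B,c):
    q=[tuple(int(v) for v in (proj(p,X)-[x0,y0]+.5)*s) for X in (A,B)]; cv2.line(a,q[0],q[1],c,1,cv2.LINE_AA)
u=np.array([np.cos(hy),np.sin(hy)]);v=np.array([-u[1],u[0]]);C=np.array([cx,cy]);z=44
def P3(q): return [*q,z]
for h,c in ((23.25,(255,0,0)),):
    cs=[C+h*(i*u+j*v) for i,j in((-1,-1),(1,-1),(1,1),(-1,1))]
    for i in range(4): line(P3(cs[i]),P3(cs[(i+1)%4]),c)
pin=C-30*u; g=hy-k; w=np.array([np.cos(g),np.sin(g)]);wn=np.array([-w[1],w[0]])
for sgn in(-1,1):
    line(P3(pin-w*60+sgn*10*wn),P3(pin-w*165+sgn*10*wn),(0,0,255))
line(P3(pin-w*165+10*wn),P3(pin-w*165-10*wn),(0,0,255))
line(P3(pin),P3(pin-w*165),(0,255,0))
cv2.imwrite(f"pics/ov{n}.png",a[:,:,::-1])
E
python3 ov.py 17 -5 0.13; cp pics/ov17.png pics/ov17a.png; python3 ov.py 16 -2 0
```

```text
(no output)
```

View pics/ov17a.png

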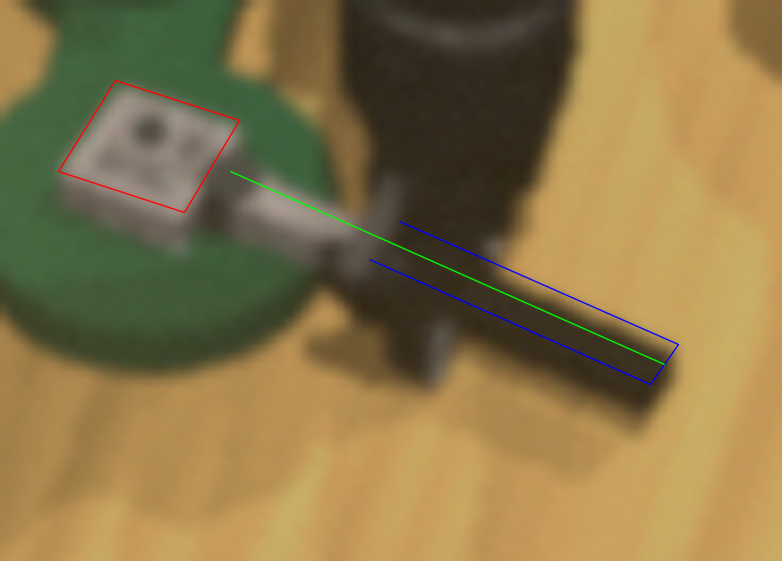

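View pics/ov16.png

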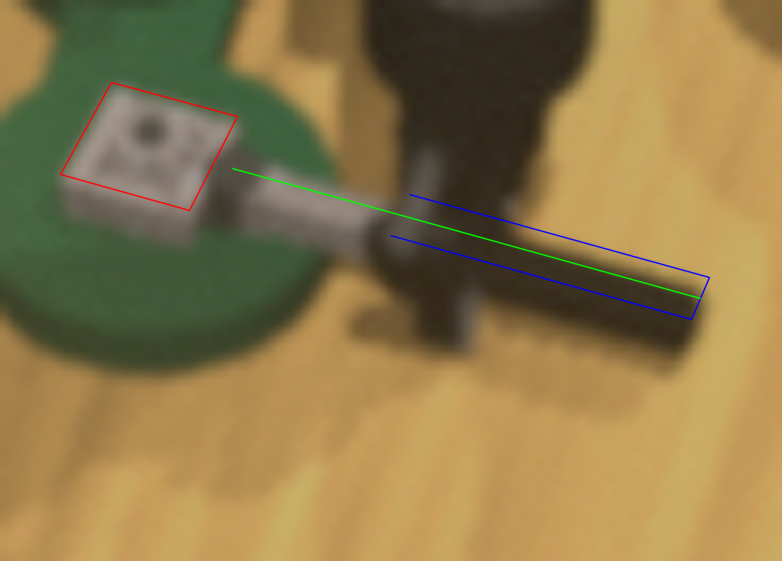

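Force fell from 8.0 to 7.1 N, so break-over has begun. The overlays suggest a kink of roughly 0.07–0.1. I'll make it plain with a bit more rotation about the pin.

>>> carry_out --steps '[[[0.0025,0,0],0.03],[[0.0048,0.0001,0],0.055],[[0.0048,0.0001,0],0.055]]'

```text
clock: 20.4
position: [501.3, 58.4, -24.8]
tcp_rot: [[0.279, 0.96, -0.001], [0.96, -0.279, -0.002], [-0.002, -0.0, -1.0]]
wrist_force: [-1.1, -5.4, 1.7]
width: 24.9
```

```bash
python3 st.py; python3 look.py 18; python3 ov.py 18 -7 0.14; python3 - <<'E'
from h import *
im=eyes.camera("top"); cv2.imwrite("pics/t18.png",cv2.resize(np.clip(im[120:260,190:340,::-1]*1.3,0,255).astype(np.uint8),None,fx=4,fy=4,interpolation=cv2.INTER_CUBIC))
E
```

```text
t 20.4 pos [501.3  58.4 -24.8] yaw -16.18 rel nut (tool) [  -2.7 -114.4   24.8] F tool [-5.5  0.4 -1.7] M [-1.12  0.2   0.09] w 24.9
[501.3  58.4 -24.8] [-1.1 -5.4  1.7] [-1.12  0.2   0.09] 20.4 24.94794427030961
```

View pics/ov18.png

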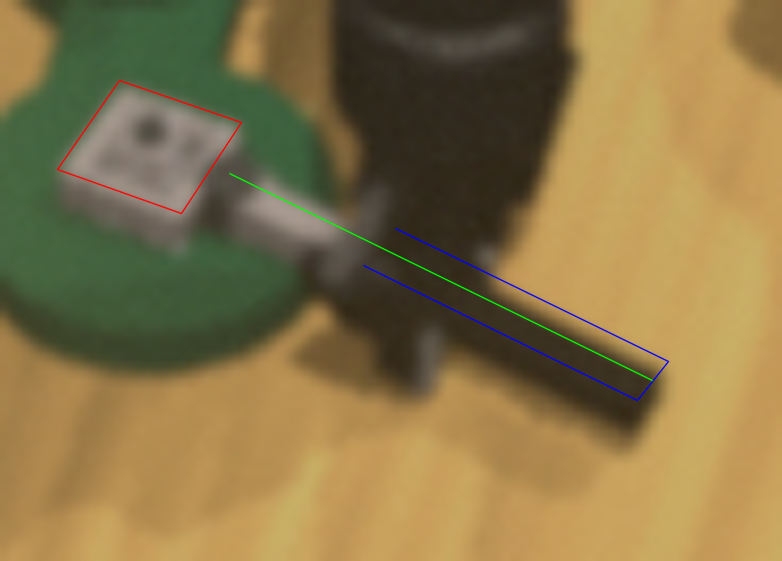

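View pics/t18.png

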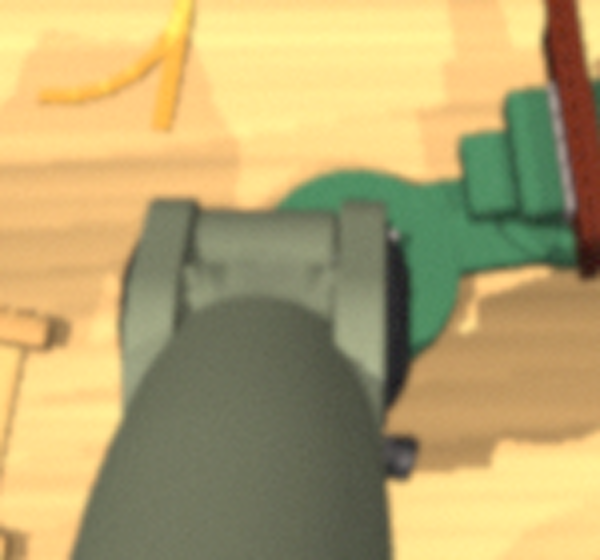

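Force is now 5.5 N, about 0.69 of the peak, and the head hasn't turned since the last step. The kink is about 0.13–0.15. A little more makes it plain, still well short of the 0.30 stop.

>>> carry_out --steps '[[[0.0025,0,0],0.03],[[0.0048,0.0001,0],0.055],[[0.0048,0.0001,0],0.055]]'

```text
clock: 20.88
position: [502.9, 63.5, -24.8]
tcp_rot: [[0.331, 0.944, -0.001], [0.944, -0.331, -0.001], [-0.001, -0.0, -1.0]]
wrist_force: [-0.3, -5.5, 1.7]
width: 25.0
```

```bash
python3 st.py; python3 look.py 19; python3 ov.py 19 -7 0.2; python3 - <<'E'
from h import *
o=manip.get_obs();T=o['tcp_rot'];P=o['position'];C=np.array([612,29.2])
Q=(P-2.5*T[:,0]-11*T[:,1])[:2]
for h in(-6,-7,-8,-9):
    u=np.array([np.cos(np.radians(h)),np.sin(np.radians(h))]);d=C-30*u-Q
    print(h,np.radians(h)-np.arctan2(d[1],d[0]))
E
```

```text
t 20.875 pos [502.9  63.5 -24.8] yaw -19.31 rel nut (tool) [  -3.7 -114.2   24.8] F tool [-5.3  1.6 -1.7] M [-1.    0.19  0.09] w 25.0
[502.9  63.5 -24.8] [-0.3 -5.5  1.7] [-1.    0.19  0.09] 20.875 25.028939214947442
-6 0.23906440624291622
-7 0.21629653602875365
-8 0.19349573123401873
-9 0.1706653190883024
```

View pics/ov19.png

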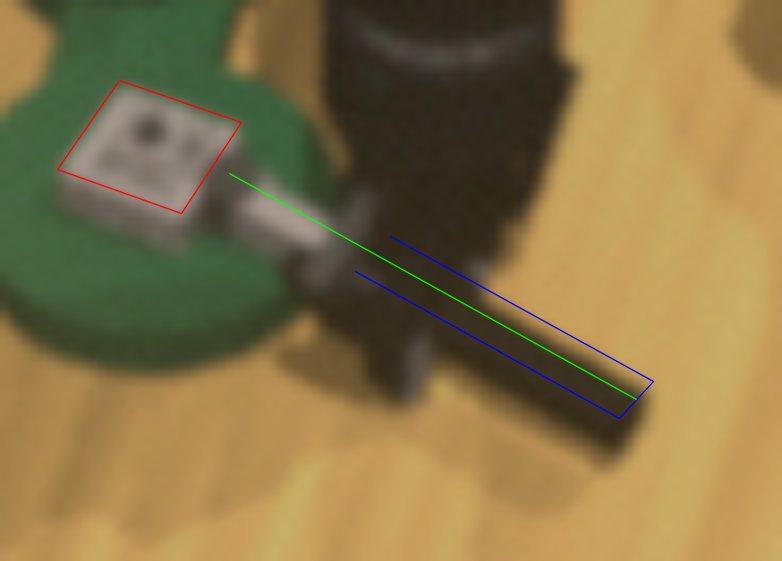

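The hinge is plainly broken over, with the kink at about 0.19 and the head unmoved. Now I ease back about the pin.

>>> carry_out --steps '[[[-0.0022,0.0001,0],-0.025],[[-0.0045,0.0002,0],-0.05],[[-0.0068,0.0004,0],-0.075],[[-0.009,0.0007,0],-0.1],[[-0.0113,0.001,0],-0.125],[[-0.0136,0.0014,0],-0.15],[[-0.016,0.0018,0],-0.175],[[-0.016,0.0018,0],-0.175]]'

```text
clock: 21.92
position: [500.3, 48.8, -24.6]
tcp_rot: [[0.162, 0.987, 0.001], [0.987, -0.162, 0.002], [0.002, 0.001, -1.0]]
wrist_force: [0.0, -0.2, -0.8]
width: 25.0
```

```bash
python3 st.py; python3 look.py 20; python3 ov.py 20 -8 0;  python3 - <<'E'
from h import *
im=eyes.camera("wrist"); cv2.imwrite("pics/w20.png",im[:,:,::-1])
E
```

```text
t 21.925 pos [500.3  48.8 -24.6] yaw -9.3 rel nut (tool) [   1.2 -113.4   24.5] F tool [-0.1  0.1  0.8] M [ 0.01 -0.04 -0.01] w 25.0
[500.3  48.8 -24.6] [ 0.  -0.2 -0.8] [ 0.01 -0.04 -0.01] 21.925 24.972723598304942
```

View pics/ov20.png

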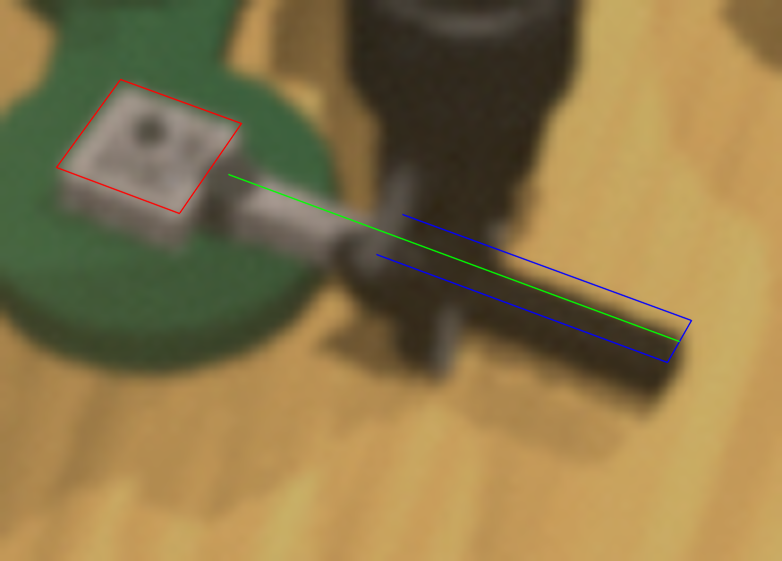

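View pics/w20.png

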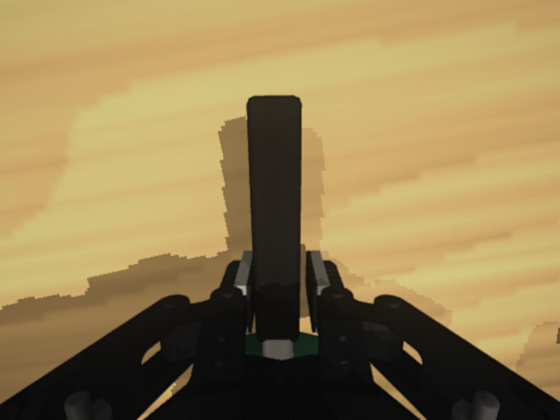

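The force is zero and the handle has sprung back in line. Open wide, then go straight up.

>>> carry_out --steps '[[[-0.001,0,0],0],[[-0.001,0,0],0],[[-0.001,0,0],0],[[-0.001,0,0],0],[[-0.001,0,0],0]]' --gripper 0.06

```text
clock: 22.65
position: [499.5, 47.2, -24.7]
tcp_rot: [[0.162, 0.987, -0.0], [0.987, -0.162, 0.0], [0.0, -0.0, -1.0]]
wrist_force: [-0.0, 0.4, -0.8]
width: 60.3
```

>>> carry_out --steps '[[[0,0,-0.01],0],[[0,0,-0.03],0],[[0,0,-0.06],0],[[0,0,-0.1],0],[[0,0,-0.15],0],[[0,-0.05,-0.2],0],[[0,-0.1,-0.24],0],[[0,-0.14,-0.24],0],[[0,-0.14,-0.24],0],[[0,-0.14,-0.24],0],[[0,-0.14,-0.24],0]]'

```text
clock: 24.02
position: [362.1, 69.8, 215.2]
tcp_rot: [[0.162, 0.987, 0.0], [0.987, -0.162, -0.0], [0.0, 0.0, -1.0]]
wrist_force: [-0.5, 0.2, -0.2]
width: 59.8
```

```bash
python3 look.py 21; python3 ov.py 21 -8 0; python3 - <<'E'
from h import *
im=eyes.camera("wrist"); cv2.imwrite("pics/w21.png",im[:,:,::-1])
im=eyes.camera("top"); cv2.imwrite("pics/t21.png",im[:,:,::-1])
E
```

```text
[362.1  69.8 215.2] [-0.5  0.2 -0.2] [-0.03 -0.03 -0.01] 24.025 59.75035753213201
```

View pics/ov21.png

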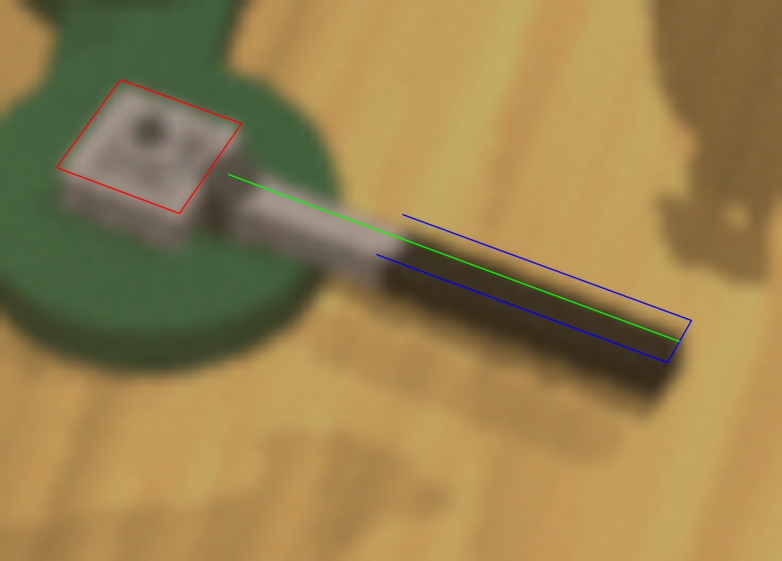

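View pics/w21.png

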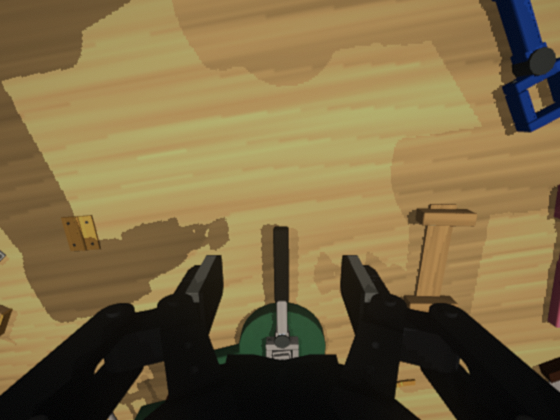

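View pics/t21.png

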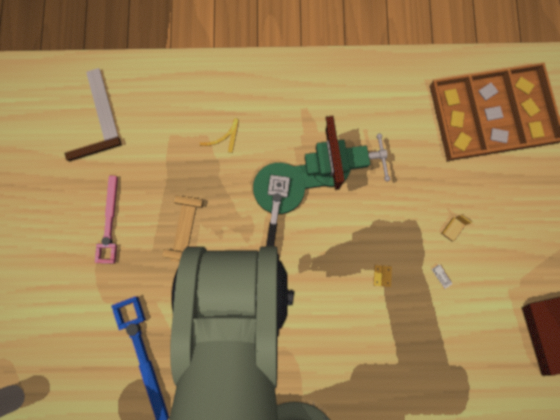

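The wrench sits on the nut by itself, and the loose parts are where they were. I'll take one clearer look at straightness and seating from the earlier wrist viewpoint.

>>> carry_out --steps '[[[0.03,0.05,-0.015],0],[[0.06,0.1,-0.015],0],[[0.09,0.15,-0.015],0],[[0.09,0.2,-0.015],0],[[0.09,0.22,-0.015],0],[[0.09,0.22,-0.015],0],[[0.09,0.22,-0.015],0],[[0.09,0.22,-0.015],0]]'

```text
clock: 25.18
position: [592.1, 123.2, 230.5]
tcp_rot: [[0.162, 0.987, -0.0], [0.987, -0.162, 0.0], [0.0, -0.0, -1.0]]
wrist_force: [0.7, 0.4, 0.8]
width: 59.9
```

```bash
python3 - <<'E'
from h import *
import pickle
o=manip.get_obs();print(o['clock'],o['position'],o['wrist_force'])
p=eyes.camera_params("wrist");im=eyes.camera("wrist");pickle.dump((p,im,o),open("w22.pkl","wb"))
print(proj(p,[612,29,44]),proj(p,[420,55,44]))
x0,y0=140,20
cv2.imwrite("pics/w22.png",cv2.resize(im[y0:y0+230,x0:x0+200,::-1],None,fx=2.6,fy=2.6,interpolation=cv2.INTER_CUBIC))
E
```

```text
25.175 [592.11070799 123.2459087  230.47311943] [0.70442597 0.40001946 0.83433344]
[211.00245625 208.05117118] [194.03209404  36.74056038]
```

View pics/w22.png

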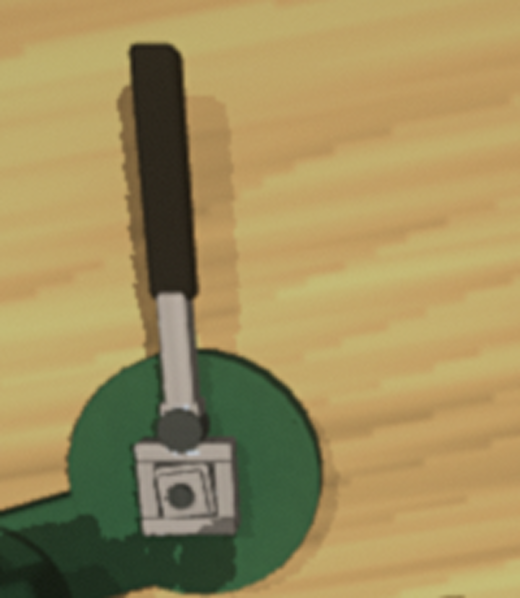

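```bash
python3 - <<'E'
from h import *
import pickle
p,im,o=pickle.load(open("w22.pkl","rb"))
f=lambda u,v:onz(p,(140+(u+.5)/2.6-.5,20+(v+.5)/2.6-.5),44)[:2]
TL,TR,BR,BL=[f(*q) for q in((135,444),(233,438),(237,530),(143,535))]
h=[np.degrees(np.arctan2(*(d[::-1]))) for d in (BL-TL,BR-TR)]; w=[np.degrees(np.arctan2(-d[0],d[1])) for d in (TR-TL,BR-BL)]
c=(TL+TR+BR+BL)/4
E=(f(133,45)+f(180,45))/2; S=(f(150,295)+f(197,297))/2; pin=f(181,430)
print("head yaw",h,w,"c",c); 
for n,d in(("handle",S-E),("pin-E",pin-E),("c-E",c-E)): print(n,np.degrees(np.arctan2(d[1],d[0])),np.linalg.norm(d))
E
```

```text
head yaw [np.float64(-9.306150450503019), np.float64(-9.713290248800016)] [np.float64(-5.7062282354394736), np.float64(-6.053116600056282)] c [611.04470316  30.02016326]
handle -9.406637572172395 101.59358476188524
pin-E -9.67222755720119 163.68877271119982
c-E -9.332313451225135 192.31971927100952
```

```bash
python3 - <<'E'
from station import close_job, manip
print(manip.get_obs()['clock']); print(close_job())
E
```

```text
25.225
the job is handed in; nothing more can be done
None
```

The job is done and handed in at 25.2 s. The wrench sits flat on the lock nut with its handle straight, and the robot is touching nothing.

**What I did:**
- I took the steel and black wrench from its rest and lowered its socket fully onto the nut; the force stayed under about 5 N.
- I pulled the handle clockwise with the fingers as a loose cage. The pull rose steadily from 3.6 N to about 8 N, then fell to about 5.4 N as the hinge broke over.
- I stopped at a kink of about 0.19 rad, short of the 0.30 stop. I then eased back until the force was zero, opened the fingers and backed away.

**Last checks:**
- **Straight:** the handle's yaw is −9.4°, and the line from its end to the socket centre is −9.3°.
- **Seated:** the nut shows inside the socket. The socket centre is about 1 mm from the nut's axis.
- **Surroundings:** the other bench items look unmoved in the final top view, judged by eye only.

**What disagreed or failed:**
- **First grasp missed:** the real fingertips lie about 40 mm behind the reported TCP, so the fingers closed above the handle without touching anything. I allowed for this offset afterwards.
- **Head yaw:** the head's own edges gave between −5.7° and −9.7°, too noisy to pin the last degree or two. That the kink is fully back to zero rests on the handle line, the zero force and the spring.
- **Nut angle:** I could not read it directly. The head stopped turning at break-over, and I take that as the nut not being over-tightened.

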